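# Scan a batch of sample carriers on an indexing table

## Robot

A 6-joint arm with a two-finger parallel gripper is mounted at the origin on the work surface. World frame = base frame: x ahead of the robot, y to its left, z up, the work surface at z = 0. Lengths are in m, angles in rad, forces in N, time in s.
With the tool pointing down it reaches from about 0.3 to 0.775 m from the base axis. Payload 14.6 kg.
Tool frame: the origin (TCP) lies at the centre of the arm's flange, where the gripper is bolted on; the fingertips stand 199 mm ahead of it and the grasp point (between the pads) lies ctrl.tcp_to_grasp ahead of it (ctrl.tcp_to_grasp is the distance from the TCP to the grasp point, in m); z points along the fingers, y is the line along which they close (so a half turn about z gives the same grasp; the last joint's range is limited). The gripper opens to 94 mm and grips with 3 to 60 N. Pads are 16 mm wide; open, the fingers measure 119 mm over their backs; the gripper's body (75 mm by 177 mm) begins 78 mm behind the grasp point.
Start: joints at [-1.385, 0.3, 1.521, -0, 1.321, -0.067], TCP at [0.138, -0.533, 0.405] pointing down, gripper open.
Joint ranges: [-3.03, 3.03], [-0.79, 2.21], [0.23, 2.52], [-1.04, 4.18], [0, 3.07], [-2.55, 2.55]. Speed limits (rad/s): [2.22, 2.22, 2.57, 3.14, 3.14, 3.14].

## Interface

Orientations are given as [roll, pitch, yaw] about the fixed x, y, z axes, in that order (R = Rz(yaw) Ry(pitch) Rx(roll)).
In Python, from station import ctrl gives the robot as it stands. The module is installed in compiled form; this text tells all that it offers.
- The arm moves only by the shell command python3 -m jog 'ROWS' [OPENING] [FORCE]. ROWS is JSON, a list of rows, each a list of 6 numbers: the shift along the tool's x, y, z in cm, then the turn, a rotation vector about the tool's x, y, z in rad. In form: [[tx, ty, tz, ax, ay, az], ...]. A call has 1 to 8 rows; each row is the pose to reach, as a shift and turn from the pose commanded when the call began, along the tool's axes at that moment; what a row does not reach only later rows make up. A row lasts 1/10 s, in which the tool goes at most 50 mm and 8.59 degrees, less where a joint would pass 70% of its speed; a pose out of reach is approached as far as the arm can. A call with a gripper value outside its range is refused whole. OPENING is the opening in per cent of the stroke, from 0 (shut) to 100 (fully open), set as the call begins (- or left out, the last holds). The fingers move at their own pace and stop on an object; FORCE is the grip in N (left out, the last holds). Time passes only in rows, so rows that repeat a pose let the fingers close. It gives the time, the measured TCP pose, the force, the opening and the grip force at its end, in the units of the state.
- ctrl.get_obs(): the state, without advancing time (a new reading comes with each control period).
- ctrl.camera(name): name is "scene" or "top" or "wrist"; returns a dict with "img" (480x640x3 uint8, blue, green, red), "intrinsics" (3x3 intrinsics, pixels), "k1" (the pictures are not rectified: a ray, as slopes to the right and down, at radius r is drawn at 1 + k1 r^2 times it, then the intrinsics apply), "R" (3x3) and "t" (3): a world point X has camera coordinates R X + t. Camera axes: x right, y down, z forward; pixel columns grow to the right and rows downward; lengths in m; the calibration is good to about 2 mm. A picture is of the moment at which its call begins. There is no depth.
- ctrl.hand_in(): hands the job in; it is judged then, once.
The state is a dict: "time_s": time; "qpos": joint angles; "joint_vel": joint speeds; "tau": joint torques, N m; "ee_pos": TCP position; "eef_rot": TCP orientation; "force": force on the tool from outside, world axes, zero at the start; "moment": the same for the moment, N m; "grip_width": finger opening in m; "grip_force": force on a finger pad.
Only numpy, scipy, OpenCV 4.12 (cv2) and the standard library are available. Lean on these libraries where they do the work, as an engineer would, in place of code of your own. Each camera call takes 0.05 s, during which the arm holds its last target. There are 200 camera calls.

## Task

Zero the scanner by turning the selector from white to the blue mark while the indexing table is still empty, then stand every red sample carrier from the blue tray in its own pocket on the table and turn the table by its black post, anticlockwise seen from above, to the next detent a third of a turn on, so that the carriers face the scanner head. Run the scan by turning the selector to the green mark (never to red), turn the selector back to white before moving the table, turn the table back to its first detent, and stand all the carriers upright in the green tray. Leave the brass weight and the white-capped jar where they stand.

Things in the scene. Friction and masses are not known exactly. Their poses are not given: they have to be found in the camera images.
- dial (a joint): angle (rad) of the selector's red bar knob on a grey console. 0 = white mark (off, where it starts), 0.698 = blue, 1.396 = green, 2.094 = red: spring detents 40 degrees apart that pull the knob in within about 18 degrees; stop at 2.2. It grows clockwise seen from above. Breaking out of a detent takes up to 0.2 N m; friction is small
- dial_grip (a point): on the knob's vertical axis at the height to grip, 7 mm below the bar's top. The bar is 14 mm wide, 49 mm long, and stands 30 mm above a 52 mm disc; it lies along this point's x axis, white pointer line on its +x half (the marks lie on the far side of the console, white leftmost). The point turns with the knob; z up. Console 120 x 120 x 50 mm, with coloured dots round the knob at the positions
- platter (a joint): angle (rad) of the indexing table (aluminium disc 230 mm across, top at z = 0.050). 0 = loading detent, where it starts; 2.094 = scanning detent (carriers facing the white scanner head); 4.189 = a third detent that is not used. It grows anticlockwise seen from above. Spring detents pull it in within about 12 degrees, in between it stays where it is left; pushing it over needs up to 5 N at the post
- axis (a point): on the platter's vertical axis, 50 mm above the work surface; fixed; its x axis points away from the pockets at the loading detent. The scanner head, a white block 50 x 80 mm and 115 mm tall with an amber lens towards the axis, stands fixed beside the platter, its centre 165 mm from the axis at -60 degrees from this x axis
- handle (a point): point on the platter's black turning post, 16 mm across, 54 mm tall from the platter's top; this point lies on the post's axis, 14 mm below its top and 95 mm from the platter's axis; turns with the platter. Take it between the fingers from above and follow the arc; the post may turn in the fingers
- nest0 (a point): centre of the floor of a square pocket on the platter (52 mm wide inside, red curbs 6 mm high, black floor), 78 mm from the platter's axis; turns with the platter. The three pockets are 50 degrees apart; their x and y axes are the platter's
- nest1 (a point): centre of the floor of a square pocket on the platter (52 mm wide inside, red curbs 6 mm high, black floor), 78 mm from the platter's axis; turns with the platter. The three pockets are 50 degrees apart; their x and y axes are the platter's
- nest2 (a point): centre of the floor of a square pocket on the platter (52 mm wide inside, red curbs 6 mm high, black floor), 78 mm from the platter's axis; turns with the platter. The three pockets are 50 degrees apart; their x and y axes are the platter's
- carrier0: red sample carrier: steel-cored disc 46 mm across and 14 mm thick with a black upright stem 20 mm across on top, 48 mm tall overall, about 0.15 kg; origin at the centre of its underside, z up along the stem. Grip it by the stem (about 35 mm above its underside). Starts upright in the blue tray; one of the three may be absent
- carrier1: red sample carrier: steel-cored disc 46 mm across and 14 mm thick with a black upright stem 20 mm across on top, 48 mm tall overall, about 0.15 kg; origin at the centre of its underside, z up along the stem. Grip it by the stem (about 35 mm above its underside). Starts upright in the blue tray; one of the three may be absent
- carrier2: red sample carrier: steel-cored disc 46 mm across and 14 mm thick with a black upright stem 20 mm across on top, 48 mm tall overall, about 0.15 kg; origin at the centre of its underside, z up along the stem. Grip it by the stem (about 35 mm above its underside). Starts upright in the blue tray; one of the three may be absent
- tray_in_blue_in (a point): centre of the inner floor of the blue tray in which the carriers start: 130 x 200 x 20 mm outside (longer along its y), walls 5 mm, fixed; may be on the left or on the right
- tray_out_green_in (a point): centre of the inner floor of the green tray for scanned carriers: same size as the blue one (120 x 190 mm inside, longer along its y, rim 15 mm above this floor), fixed; on the other side
- weight: brass weight 34 mm across, 46 mm tall, in front of the table; leave it; origin at the centre of its underside
- jar: jar 56 mm across, 75 mm tall, white cap; leave it; origin at the centre of its underside
Not all that is in view belongs to the job. What is shaped like the carrier1 but pink is not meant.

How it is judged:
On the way, in this order (a step that is already met when the one before it is completed fails the run):
1. selector clicked to blue while no carrier is on the table (value of joint dial between 0.558132 and 0.838132 rad and horizontal distance between each of carrier0, carrier1, carrier2 and axis above 0.13 m), for 0.3 s.
2. every carrier seated in a pocket, table at the loading detent (((horizontal distance between carrier0 and nest0 below 0.007 m and z of carrier0 in the frame of nest0 between -0.0045 and 0.0045 m) or (horizontal distance between carrier0 and nest1 below 0.007 m and z of carrier0 in the frame of nest1 between -0.0045 and 0.0045 m) or (horizontal distance between carrier0 and nest2 below 0.007 m and z of carrier0 in the frame of nest2 between -0.0045 and 0.0045 m)) and angle between each of carrier0, carrier1, carrier2's own z axis and vertical below 0.12 rad and ((horizontal distance between carrier1 and nest0 below 0.007 m and z of carrier1 in the frame of nest0 between -0.0045 and 0.0045 m) or (horizontal distance between carrier1 and nest1 below 0.007 m and z of carrier1 in the frame of nest1 between -0.0045 and 0.0045 m) or (horizontal distance between carrier1 and nest2 below 0.007 m and z of carrier1 in the frame of nest2 between -0.0045 and 0.0045 m)) and ((horizontal distance between carrier2 and nest0 below 0.007 m and z of carrier2 in the frame of nest0 between -0.0045 and 0.0045 m) or (horizontal distance between carrier2 and nest1 below 0.007 m and z of carrier2 in the frame of nest1 between -0.0045 and 0.0045 m) or (horizontal distance between carrier2 and nest2 below 0.007 m and z of carrier2 in the frame of nest2 between -0.0045 and 0.0045 m)) and value of joint platter between -0.1 and 0.1 rad), for 0.2 s.
3. table turned to the scanning detent with every carrier seated (((horizontal distance between carrier0 and nest0 below 0.007 m and z of carrier0 in the frame of nest0 between -0.0045 and 0.0045 m) or (horizontal distance between carrier0 and nest1 below 0.007 m and z of carrier0 in the frame of nest1 between -0.0045 and 0.0045 m) or (horizontal distance between carrier0 and nest2 below 0.007 m and z of carrier0 in the frame of nest2 between -0.0045 and 0.0045 m)) and angle between each of carrier0, carrier1, carrier2's own z axis and vertical below 0.12 rad and ((horizontal distance between carrier1 and nest0 below 0.007 m and z of carrier1 in the frame of nest0 between -0.0045 and 0.0045 m) or (horizontal distance between carrier1 and nest1 below 0.007 m and z of carrier1 in the frame of nest1 between -0.0045 and 0.0045 m) or (horizontal distance between carrier1 and nest2 below 0.007 m and z of carrier1 in the frame of nest2 between -0.0045 and 0.0045 m)) and ((horizontal distance between carrier2 and nest0 below 0.007 m and z of carrier2 in the frame of nest0 between -0.0045 and 0.0045 m) or (horizontal distance between carrier2 and nest1 below 0.007 m and z of carrier2 in the frame of nest1 between -0.0045 and 0.0045 m) or (horizontal distance between carrier2 and nest2 below 0.007 m and z of carrier2 in the frame of nest2 between -0.0045 and 0.0045 m)) and value of joint platter between 1.9944 and 2.1944 rad), for 0.2 s.
4. selector clicked to green with the carriers at the scanner (all of step 3 and value of joint dial between 1.25626 and 1.53626 rad), for 0.3 s.
5. selector back at white before the table is moved (value of joint dial between -0.14 and 0.14 rad and value of joint platter between 1.9944 and 2.1944 rad), for 0.2 s.
6. table back at the loading detent (value of joint platter between -0.1 and 0.1 rad), for 0.2 s.
At the end, for the whole second after the job is handed in: every carrier stands upright (within 7 degrees) and at rest on the floor of the green tray, the selector is at white (within 8 degrees) and the table at its loading detent (within 6 degrees) (all of step 6 and x of carrier0 in the frame of tray_out_green_in between -0.048 and 0.048 m and y of carrier0 in the frame of tray_out_green_in between -0.083 and 0.083 m and z of carrier0 in the frame of tray_out_green_in between -0.006 and 0.006 m and angle between each of carrier0, carrier1, carrier2's own z axis and vertical below 0.12 rad and linear speed of each of carrier0, carrier1, carrier2 below 0.02 m/s and x of carrier1 in the frame of tray_out_green_in between -0.048 and 0.048 m and y of carrier1 in the frame of tray_out_green_in between -0.083 and 0.083 m and z of carrier1 in the frame of tray_out_green_in between -0.006 and 0.006 m and x of carrier2 in the frame of tray_out_green_in between -0.048 and 0.048 m and y of carrier2 in the frame of tray_out_green_in between -0.083 and 0.083 m and z of carrier2 in the frame of tray_out_green_in between -0.006 and 0.006 m and value of joint dial between -0.14 and 0.14 rad); the robot touches nothing.
It fails at once if selector turned to red (value of joint dial above 1.85 rad).
It fails at once if weight knocked aside (distance of weight from where it was at the start of the episode above 0.03 m).
It fails at once if jar knocked aside (distance of jar from where it was at the start of the episode above 0.03 m).
Of carrier0, carrier1, carrier2 only 2 to 3 are there at a start; the rules pass over those that are not, and their reading is None.
At some moment in a run one of carrier0, carrier1, carrier2 may be knocked a few centimetres aside while the robot is not near it.
Once in a run the grip may slacken for a moment while it holds something.
It also fails if it takes over 210 s, if anything falls off the work surface, if the arm or the gripper's body presses on something with over 40 N, if the wrist force passes 120 N, or if a joint passes its speed limit or range.

## Working session

There is one attempt and no reset: what is moved stays moved. The work goes in short steps, Python scripts to look and compute and a shell command to move; the robot and the scene stay as the last step left them, time stands still between calls to the robot, and variables do not carry over. Pictures are saved under pics/ and viewed, at most 14 in all, crops included, and the job is handed in when it is done.

```bash
mkdir -p pics; cat > h.py <<'E'
import numpy as np, cv2
from station import ctrl
def cam(n, save=None):
    c=ctrl.camera(n)
    if save: cv2.imwrite('pics/'+save+'.png',c['img'])
    return c
def ray(c,uv):
    K=np.array(c['intrinsics']);k1=c['k1']
    d=np.array([(uv[0]-K[0,2])/K[0,0],(uv[1]-K[1,2])/K[1,1]])
    s=d.copy()
    for _ in range(20): s=d/(1+k1*(s@s))
    R=np.array(c['R']);t=np.array(c['t'])
    o=-R.T@t; v=R.T@np.array([s[0],s[1],1]); return o,v
def onz(c,uv,z):
    o,v=ray(c,uv); return o+v*(z-o[2])/v[2]
def proj(c,X):
    K=np.array(c['intrinsics']);p=np.array(c['R'])@X+np.array(c['t']);s=p[:2]/p[2];s=s*(1+c['k1']*(s@s))
    return s[0]*K[0,0]+K[0,2],s[1]*K[1,1]+K[1,2]
E
python3 - <<'E'
from h import *
for n in('scene','top','wrist'):
    c=cam(n,n+'0'); o=-np.array(c['R']).T@np.array(c['t']); print(n,o.round(3),np.array(c['intrinsics'])[0,0],c['k1'])
o=ctrl.get_obs(); print(o['ee_pos'],o['eef_rot'],o['grip_width'],ctrl.tcp_to_grasp)
E
```

```text
scene [0.953 0.442 0.811] 471.61347635519655 -0.037706935711320645
top [ 0.347 -0.003  1.162] 459.92440548834514 -0.11451971599750714
wrist [ 0.207 -0.514  0.384] 364.7759512561545 -0.020817983221841894
[ 0.13754023 -0.53248282  0.40422997] [-3.14070664e+00 -2.58796633e-05  2.52795804e-01] 0.09398206099729478 0.1804
```

View pics/top0.png

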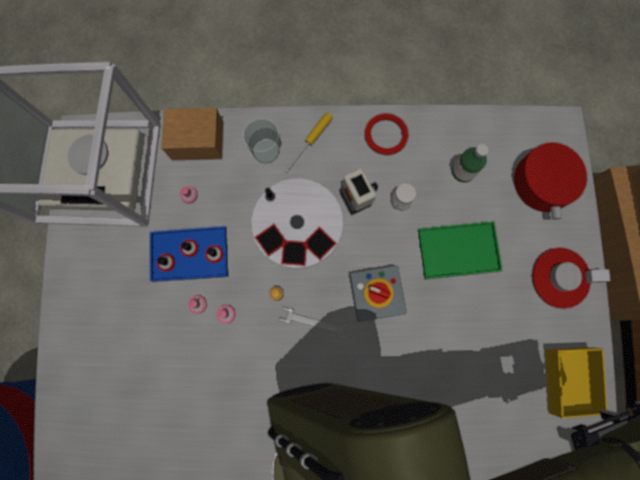

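View pics/scene0.png

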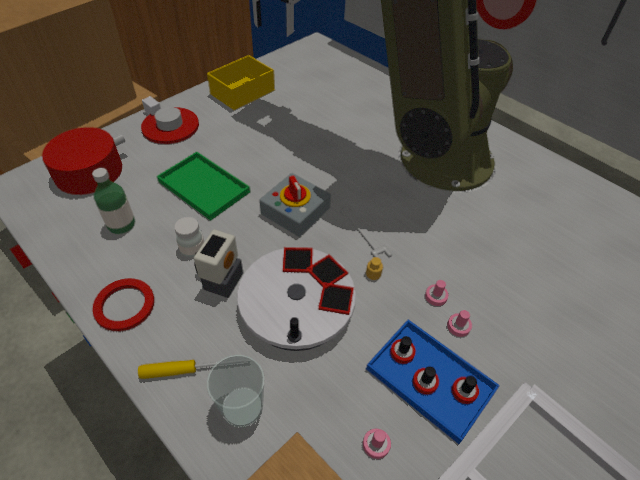

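```bash
cat > m.py <<'E'
from h import *
def blobs(c,lo,hi,roi,amin=4):
    hsv=cv2.cvtColor(c['img'],cv2.COLOR_BGR2HSV); x0,y0,x1,y1=roi
    m=np.zeros(hsv.shape[:2],np.uint8); m[y0:y1,x0:x1]=cv2.inRange(hsv,lo,hi)[y0:y1,x0:x1]
    n,_,st,ce=cv2.connectedComponentsWithStats(m)
    return [(st[i,4],ce[i],st[i,:4]) for i in range(1,n) if st[i,4]>=amin], m
E
python3 - <<'E'
from m import *
c=cam('top'); hsv=cv2.cvtColor(c['img'],cv2.COLOR_BGR2HSV)
def show(n,b,z):
    for a,ce,_ in b[0]: print(n,a,ce.round(1),onz(c,ce,z).round(4)[:2])
# stem tops
show('stem',blobs(c,(0,0,0),(180,255,60),(150,228,228,282),8),.045)
show('post',blobs(c,(0,0,0),(180,255,60),(250,180,290,205),5),.1)
show('nest',blobs(c,(0,0,0),(180,255,60),(250,215,345,270),40),.05)
show('hub',blobs(c,(0,0,0),(180,255,130),(285,210,310,232),10),.05)
for n,lo,hi,roi in(('blue',(100,150,60),(130,255,255),(140,220,235,290)),('green',(50,120,40),(80,255,255),(410,215,510,285))):
    b,m=blobs(c,lo,hi,roi); k=max(cv2.findContours(m,0,1)[0],key=cv2.contourArea)
    r=cv2.minAreaRect(k); print(n,r,onz(c,r[0],.02).round(4)); print([onz(c,p,.02)[:2].round(3).tolist() for p in cv2.boxPoints(r)])
show('yel',blobs(c,(15,120,100),(32,255,255),(360,270,398,310),20),.05)
show('weight',blobs(c,(12,90,60),(32,255,255),(265,280,290,305),20),.046)
b,m=blobs(c,(0,0,150),(180,60,255),(245,175,348,272),50); k=max(cv2.findContours(m,0,1)[0],key=cv2.contourArea); e=cv2.fitEllipse(cv2.convexHull(k)); print('plat',e,onz(c,e[0],.05))
img=c['img']; z=cv2.resize(img[225:325,140:420],None,fx=2.8,fy=2.8,interpolation=cv2.INTER_CUBIC); cv2.imwrite('pics/topcrop.png',z)
E
```

```text
stem 60 [186.  245.6] [0.5501 0.3418]
stem 61 [211.7 251.7] [0.534  0.2758]
stem 67 [162.6 260.4] [0.5135 0.4003]
post 71 [269.1 194.1] [0.6632 0.1268]
nest 104 [296.8 221.6] [0.6059 0.0632]
nest 373 [270.4 239.4] [0.5618 0.1285]
nest 378 [319.3 242.8] [0.5515 0.0079]
nest 373 [293.9 252.6] [0.5279 0.0706]
hub 177 [296.7 221.5] [0.6062 0.0635]
blue ((187.9688720703125, 253.501953125), (49.278846740722656, 77.09956359863281), 86.42366790771484) [0.5343 0.3435 0.02  ]
[[0.594, 0.453], [0.603, 0.25], [0.476, 0.239], [0.466, 0.437]]
green ((459.5052795410156, 249.55117797851562), (49.768890380859375, 77.99755859375), 84.0938491821289) [ 0.534  -0.3468  0.02  ]
[[0.589, -0.244], [0.607, -0.448], [0.479, -0.45], [0.463, -0.25]]
yel 316 [377.7 292.9] [ 0.4263 -0.1313]
weight 146 [276. 293.] [0.43   0.1147]
plat ((297.84356689453125, 215.1153106689453), (70.32880401611328, 93.48271942138672), 93.59913635253906) [0.62236048 0.06046949 0.05      ]
```

View pics/topcrop.png

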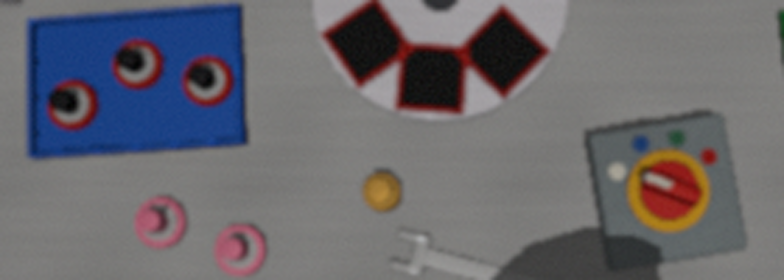

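```bash
cat > go.py <<'E'
import sys
from h import *
from scipy.spatial.transform import Rotation as Ro
def go(x,y,z,yaw):
    """grasp point target, yaw deg -> row"""
    o=ctrl.get_obs(); R0=Ro.from_euler('xyz',o['eef_rot']); R1=Ro.from_euler('xyz',[np.pi,0,np.radians(yaw)])
    d=R0.inv().apply(np.array([x,y,z+ctrl.tcp_to_grasp])-o['ee_pos'])*100; r=(R0.inv()*R1).as_rotvec()
    n=max(np.linalg.norm(d)/5,np.degrees(np.linalg.norm(r))/8.59)
    print('row',d.round(2).tolist()+r.round(3).tolist(),'n>=%.1f'%n,'t',round(o['time_s'],1))
def st():
    o=ctrl.get_obs(); e=np.array(o['ee_pos'])-[0,0,ctrl.tcp_to_grasp]
    print('grasp',e.round(4),'rpy',np.degrees(o['eef_rot']).round(1),'F',np.round(o['force'],1),'w %.4f gf %.1f t %.1f'%(o['grip_width'],o['grip_force'],o['time_s']),'q6 %.2f'%o['qpos'][5])
if __name__=='__main__':
    st()
    if len(sys.argv)>1: go(*map(float,sys.argv[1:]))
E
python3 go.py .426 -.131 .2 66; python3 -c "
from h import *
c=cam('wrist');print(np.array(c['R']).round(2),c['t'])"
```

```text
grasp [ 0.1375 -0.5325  0.2239] rpy [-180.    -0.    14.5] F [ 0.  -0.1  0.2] w 0.0938 gf 0.0 t 0.2 q6 -0.07
row [37.97, -31.66, 2.42, -0.001, -0.0, -0.899] n>=9.9 t 0.2
[[ 0.25 -0.97 -0.  ]
 [-0.94 -0.24  0.25]
 [-0.24 -0.06 -0.97]] [-0.54913319 -0.02476626  0.39005441]
```

```bash
python3 -m jog '[[38,-31.7,2.4,0,0,-0.9],[38,-31.7,2.4,0,0,-0.9],[38,-31.7,2.4,0,0,-0.9],[38,-31.7,2.4,0,0,-0.9],[38,-31.7,2.4,0,0,-0.9],[38,-31.7,2.4,0,0,-0.9],[38,-31.7,2.4,0,0,-0.9],[38,-31.7,2.4,0,0,-0.9]]' 60; python3 go.py .426 -.131 .2 66
```

```text
time_s: 1.05
ee_pos: [0.3713, -0.2061, 0.3854]
eef_rot: [3.141, 0.0, 1.153]
force: [-0.5, -0.8, 0.0]
grip_width: 0.0563
grip_force: 0.0
grasp [ 0.3713 -0.2061  0.205 ] rpy [180.    0.   66.1] F [-0.5 -0.8  0. ] w 0.0563 gf 0.0 t 1.1 q6 -0.18
row [9.08, 1.96, 0.5, 0.001, 0.0, 0.001] n>=1.9 t 1.1
```

```bash
python3 -m jog '[[9.1,2,0.5,0,0,0],[9.1,2,0.5,0,0,0],[9.1,2,0.5,0,0,0],[9.1,2,0.5,0,0,0]]' >/dev/null; python3 - <<'E'
from m import *
from go import st
st()
c=cam('wrist','dial1'); b,m=blobs(c,(15,120,80),(32,255,255),(0,0,640,480),100)
for a,ce,s in b: print('yel',a,ce,s,onz(c,ce,.053).round(4))
print('proj grasp',proj(c,np.array([.426,-.131,.08])))
E
```

```text
grasp [ 0.426  -0.1324  0.1997] rpy [-180.     0.    66.2] F [-0.9 -0.7  0.1] w 0.0562 gf 0.0 t 1.4 q6 0.03
yel 2204 [325.92831216 227.0530853 ] [285 193  83  80] [ 0.4307 -0.1288  0.053 ]
yel 1101 [179.86920981 377.10626703] [168 339  30  75] [ 0.242  -0.2074  0.053 ]
yel 1096 [465.0310219 377.       ] [448 339  29  75] [ 0.4941 -0.3188  0.053 ]
yel 5498 [421.57057112 443.6009458 ] [185 430 417  23] [ 0.4291 -0.3754  0.053 ]
proj grasp (np.float64(321.93727254368207), np.float64(239.18742073378877))
```

View pics/dial1.png

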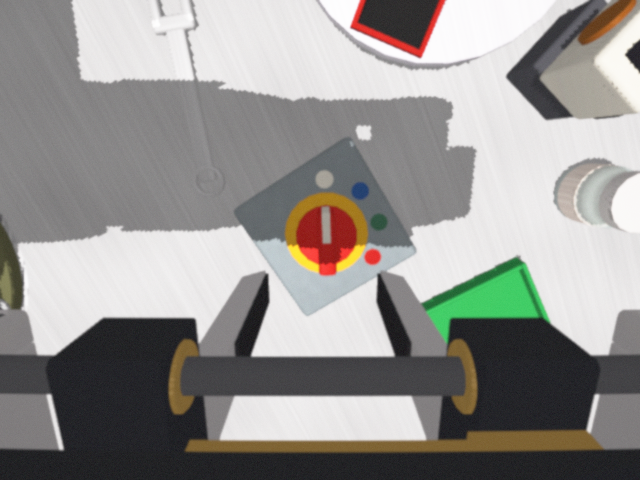

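```bash
python3 - <<'E'
from h import *
im=cv2.imread('pics/dial1.png')[180:290,270:385]; cv2.imwrite('pics/dial1z.png',cv2.resize(im,None,fx=5,fy=5,interpolation=cv2.INTER_CUBIC))
c=cam('wrist')
for z in(.05,.053,.056): print(z,onz(c,(326.5,233),z).round(4))
E
```

```text
0.05 [ 0.4285 -0.1353  0.05  ]
0.053 [ 0.4287 -0.1346  0.053 ]
0.056 [ 0.429  -0.1339  0.056 ]
```

View pics/dial1z.png

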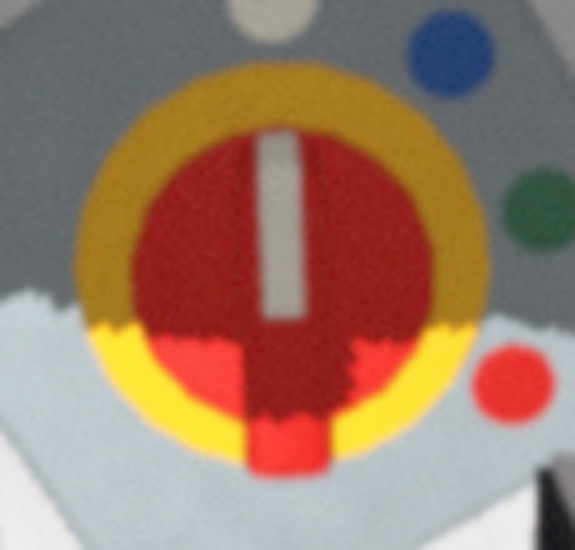

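```bash
python3 - <<'E'
from h import *
c=cam('wrist'); yaw=np.radians(66.2); ux=np.array([np.cos(yaw),np.sin(yaw)])
A=onz(c,(326.5,233),.053)[:2]; print('cam',-np.array(c['R']).T@np.array(c['t']))
for z in(.07,.075,.08,.085,.09,.095):
    p=onz(c,(327.5,275),z)[:2]-A; q=onz(c,(325,206),z)[:2]-A; l=onz(c,(326.5,244),z)[:2]-A
    print(z,'near',(p@ux).round(4),'lat',(p@[-ux[1],ux[0]]).round(4),'far',(q@ux).round(4),'lat',(q@[-ux[1],ux[0]]).round(4),'line end',(l@ux).round(4))
E
```

```text
cam [ 0.45464449 -0.06764983  0.35988318]
0.07 near -0.0323 lat -0.0006 far 0.0262 lat 0.0014 line end -0.0053
0.075 near -0.0305 lat -0.0005 far 0.027 lat 0.0014 line end -0.004
0.08 near -0.0287 lat -0.0005 far 0.0278 lat 0.0014 line end -0.0026
0.085 near -0.0269 lat -0.0004 far 0.0286 lat 0.0015 line end -0.0013
0.09 near -0.0251 lat -0.0003 far 0.0294 lat 0.0015 line end 0.0001
0.095 near -0.0233 lat -0.0003 far 0.0302 lat 0.0015 line end 0.0014
```

```bash
python3 go.py .4287 -.1346 .084 67.5
```

```text
grasp [ 0.4253 -0.1338  0.1999] rpy [180.   0.  66.] F [-0.6 -0.7  0.1] w 0.0566 gf 0.0 t 1.6 q6 0.03
row [0.07, 0.34, 11.59, 0.0, 0.0, -0.027] n>=2.3 t 1.6
```

```bash
python3 -m jog '[[0.1,0.35,4,0,0,-0.03],[0.1,0.35,8,0,0,-0.03],[0.1,0.35,10,0,0,-0.03],[0.1,0.35,11.6,0,0,-0.03],[0.1,0.35,11.6,0,0,-0.03]]' 40; python3 -m jog '[[0,0,0,0,0,0],[0,0,0,0,0,0],[0,0,0,0,0,0],[0,0,0,0,0,0],[0,0,0,0,0,0],[0,0,0,0,0,0]]' 0 60; python3 go.py
```

```text
time_s: 2.1
ee_pos: [0.4289, -0.1346, 0.264]
eef_rot: [-3.141, 0.0, 1.181]
force: [0.5, -0.5, -0.4]
grip_width: 0.0377
grip_force: 0.0
time_s: 2.7
ee_pos: [0.429, -0.1336, 0.2643]
eef_rot: [-3.14, 0.001, 1.183]
force: [-5.9, -0.2, 5.6]
grip_width: 0.0136
grip_force: 60.0
grasp [ 0.429  -0.1336  0.0839] rpy [-179.9    0.    67.8] F [-5.9 -0.2  5.6] w 0.0136 gf 60.0 t 2.7 q6 0.01
```

```bash
python3 -m jog '[[0,0,0,0,0,0.12],[0,0,0,0,0,0.24],[0,0,0,0,0,0.36],[0,0,0,0,0,0.48],[0,0,0,0,0,0.6],[0,0,0,0,0,0.7],[0,0,0,0,0,0.7],[0,0,0,0,0,0.7]]'; python3 -m jog '[[0,0,0,0,0,0],[0,0,0,0,0,0]]' 40 ;python3 -m jog '[[0,0,-5,0,0,0],[0,0,-10,0,0,0],[0,0,-12,0,0,0],[0,0,-12,0,0,0]]'; python3 - <<'E'
from h import *
from go import *
c=cam('wrist'); cv2.imwrite('pics/dial2.png',c['img'][130:330,220:480])
go(.5265,.277,.2,66)
E
```

```text
time_s: 3.5
ee_pos: [0.4293, -0.1339, 0.2644]
eef_rot: [3.141, 0.001, 0.483]
force: [-1.5, -5.1, 0.2]
grip_width: 0.0136
grip_force: 60.0
time_s: 3.7
ee_pos: [0.4294, -0.1335, 0.2643]
eef_rot: [-3.142, -0.0, 0.483]
force: [-0.4, 0.1, 1.0]
grip_width: 0.026
grip_force: 0.0
time_s: 4.1
ee_pos: [0.4295, -0.1334, 0.3872]
eef_rot: [3.138, -0.004, 0.483]
force: [0.6, 0.3, -0.5]
grip_width: 0.0376
grip_force: 0.0
row [27.66, -31.84, 0.45, 0.002, -0.001, -0.669] n>=8.4 t 4.2
```

View pics/dial2.png

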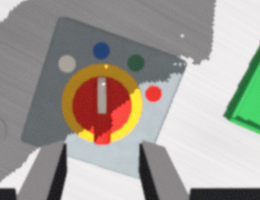

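```bash
python3 go.py .53 .32 .22 90
```

```text
grasp [ 0.4293 -0.1334  0.2046] rpy [ 1.799e+02 -1.000e-01  2.770e+01] F [-0.   0.1  1. ] w 0.0376 gf 0.0 t 4.2 q6 0.71
row [29.97, -35.48, -1.55, 0.002, -0.001, -1.088] n>=9.3 t 4.2
```

```bash
python3 -m jog '[[30,-35.5,-1.5,0,0,-1.09],[30,-35.5,-1.5,0,0,-1.09],[30,-35.5,-1.5,0,0,-1.09],[30,-35.5,-1.5,0,0,-1.09],[30,-35.5,-1.5,0,0,-1.09],[30,-35.5,-1.5,0,0,-1.09],[30,-35.5,-1.5,0,0,-1.09],[30,-35.5,-1.5,0,0,-1.09]]' 45 >/dev/null; python3 -m jog '[[0,0,0,0,0,0]]'>/dev/null; python3 go.py .53 .32 .22 90
```

```text
grasp [0.5162 0.2613 0.214 ] rpy [-179.8    0.    90.4] F [ 0.8 -1.2 -0.5] w 0.0420 gf 0.0 t 5.0 q6 0.40
row [5.86, 1.42, -0.6, -0.003, 0.001, 0.008] n>=1.2 t 5.0
```

```bash
python3 -m jog '[[5.9,1.4,-0.6,0,0,0.01],[5.9,1.4,-0.6,0,0,0.01],[5.9,1.4,-0.6,0,0,0.01]]' >/dev/null; python3 - <<'E'
from m import *
from go import st
st()
c=cam('wrist','tray1')
b,m=blobs(c,(0,0,0),(180,255,70),(0,0,640,300),60)
for a,ce,s in b: print('blk',a,ce.round(1),s,onz(c,ce,.036).round(4))
b,m=blobs(c,(0,150,60),(8,255,255),(0,0,640,300),60)
for a,ce,s in b: print('red',a,ce.round(1),s,onz(c,s[:2]+s[2:]/2,.017).round(4))
E
```

```text
grasp [0.5301 0.3166 0.2209] rpy [-1.799e+02  1.000e-01  8.960e+01] F [ 0.4 -1.6  0. ] w 0.0425 gf 0.0 t 5.3 q6 0.49
blk 379 [346.3 197.4] [336 186  22  23] [0.5524 0.3417 0.036 ]
blk 434 [329. 264.] [320 251  19  27] [0.5358 0.2755 0.036 ]
blk 172 [277.6 289.6] [271 274  11  26] [0.4838 0.2487 0.036 ]
blk 166 [367.4 289.5] [364 274  11  26] [0.5746 0.2481 0.036 ]
red 426 [308.3 132.1] [286 110  43  45] [0.5159 0.4018 0.017 ]
red 376 [344.1 191.4] [324 173  42  42] [0.5523 0.3425 0.017 ]
red 331 [327.5 249.6] [309 236  40  39] [0.5362 0.2786 0.017 ]
```

View pics/tray1.png

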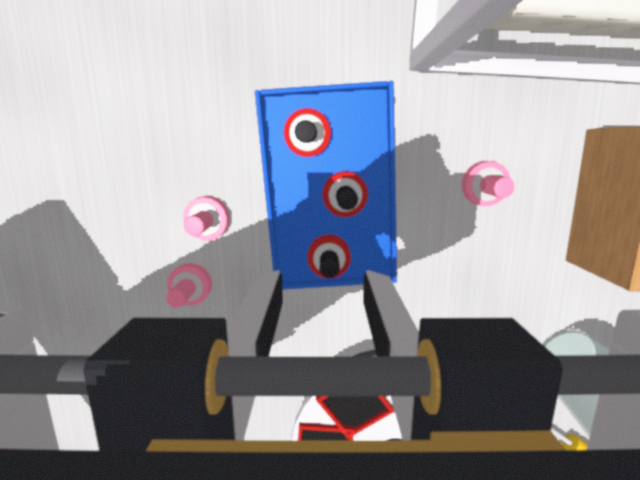

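```bash
python3 go.py .536 .277 .042 90
```

```text
grasp [0.5301 0.3155 0.2212] rpy [-1.799e+02  1.000e-01  8.960e+01] F [0.4 0.1 0.1] w 0.0421 gf 0.0 t 5.4 q6 0.49
row [-3.82, 0.65, 17.92, -0.002, 0.001, -0.008] n>=3.7 t 5.4
```

```bash
python3 -m jog '[[-3.8,0.65,4,0,0,-0.01],[-3.8,0.65,9,0,0,-0.01],[-3.8,0.65,13,0,0,-0.01],[-3.8,0.65,16,0,0,-0.01],[-3.8,0.65,17.9,0,0,-0.01],[-3.8,0.65,17.9,0,0,-0.01],[-3.8,0.65,17.9,0,0,-0.01]]'; python3 -m jog '[[0,0,0,0,0,0],[0,0,0,0,0,0],[0,0,0,0,0,0],[0,0,0,0,0,0]]' 0 35; python3 -m jog '[[0,0,-4,0,0,0],[0,0,-8,0,0,0],[0,0,-12,0,0,0],[0,0,-14,0,0,0],[0,0,-14,0,0,0]]';python3 go.py .52 0.02 .18 90
```

```text
time_s: 6.1
ee_pos: [0.5364, 0.2768, 0.2248]
eef_rot: [3.142, 0.0, 1.572]
force: [-0.3, -0.0, -0.1]
grip_width: 0.0424
grip_force: 0.0
time_s: 6.5
ee_pos: [0.5364, 0.2778, 0.225]
eef_rot: [3.141, -0.0, 1.573]
force: [-1.2, -1.1, 4.9]
grip_width: 0.0193
grip_force: 35.0
time_s: 7.0
ee_pos: [0.5363, 0.2779, 0.3672]
eef_rot: [3.137, -0.002, 1.573]
force: [0.5, -0.8, -1.3]
grip_width: 0.0194
grip_force: 35.0
grasp [0.5363 0.2779 0.1868] rpy [ 1.797e+02 -1.000e-01  9.010e+01] F [ 0.5 -0.8 -1.3] w 0.0194 gf 35.0 t 7.0 q6 0.42
row [-25.79, -1.69, 0.62, 0.005, -0.002, 0.002] n>=5.2 t 7.0
```

```bash
python3 -m jog '[[-26,-1.7,-2,0,0,0],[-26,-1.7,-2,0,0,0],[-26,-1.7,-2,0,0,0],[-26,-1.7,-2,0,0,0],[-26,-1.7,-2,0,0,0],[-26,-1.7,-2,0,0,0],[-26,-1.7,-2,0,0,0]]' >/dev/null; python3 - <<'E'
from m import *
from go import st
st()
c=cam('wrist','plat1')
b,m=blobs(c,(0,0,0),(180,255,75),(0,0,640,320),100)
for a,ce,s in b: print('blk',a,ce.round(1),s,onz(c,ce,.05).round(4))
E
```

```text
grasp [0.5197 0.0165 0.2026] rpy [-179.9   -0.    90. ] F [ 0.3  0.3 -2.3] w 0.0191 gf 35.0 t 7.7 q6 -0.04
blk 4068 [376.3  97.4] [334  53  85  85] [0.5631 0.1275 0.05  ]
blk 1109 [534.9  90.2] [507  75  57  31] [0.6913 0.1335 0.05  ]
blk 3672 [333.3 170.8] [302 138  66  66] [0.5287 0.069  0.05  ]
blk 1339 [426.2 179.2] [406 159  42  41] [0.6077 0.062  0.05  ]
blk 2514 [363.9 238.4] [323 209  77  66] [0.5561 0.0102 0.05  ]
blk 2292 [322.5 298. ] [294 271  58  49] [ 0.5194 -0.0465  0.05  ]
blk 1473 [465.6 304.3] [371 283 140  37] [ 0.6525 -0.0531  0.05  ]
blk 127 [490.9 313.9] [474 308  32  12] [ 0.6773 -0.0629  0.05  ]
blk 279 [225.5 318. ] [180 316  95   4] [ 0.4285 -0.0667  0.05  ]
```

View pics/plat1.png

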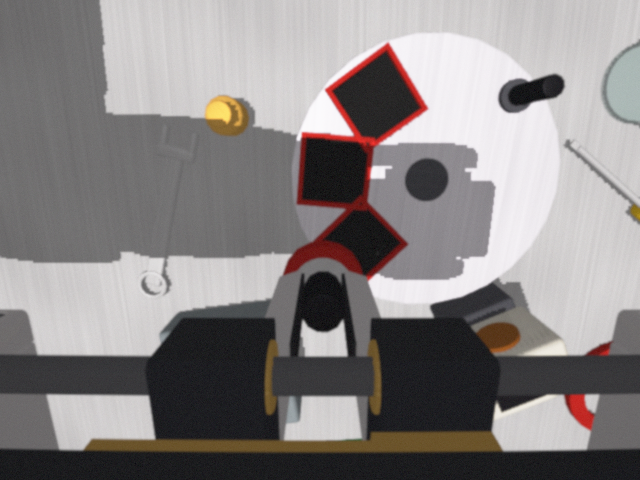

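```bash
python3 go.py .5518 .0075 .091 90; python3 - <<'E'
from h import *
c=cam('wrist')
for uv in((512,97),(516,96)): print(onz(c,uv,.05))
print(onz(c,(550,85),.104))
E
```

```text
grasp [0.5198 0.0178 0.2026] rpy [-179.9   -0.    90. ] F [-0.1  0.5 -0.6] w 0.0191 gf 35.0 t 7.8 q6 -0.04
row [-1.03, 3.22, 11.16, -0.002, -0.0, 0.001] n>=2.3 t 7.8
[0.67322418 0.12983274 0.05      ]
[0.67640674 0.13062542 0.05      ]
[0.67148832 0.130747   0.104     ]
```

```bash
python3 -m jog '[[-1.05,3.2,4,0,0,0],[-1.05,3.2,8,0,0,0],[-1.05,3.2,10,0,0,0],[-1.05,3.2,10.6,0,0,0],[-1.05,3.2,11,0,0,0],[-1.05,3.2,11.2,0,0,0],[-1.05,3.2,11.2,0,0,0]]';python3 go.py
```

```text
time_s: 8.5
ee_pos: [0.552, 0.0077, 0.2731]
eef_rot: [3.14, 0.0, 1.573]
force: [-0.4, -0.9, -1.6]
grip_width: 0.0194
grip_force: 35.0
grasp [0.552  0.0077 0.0927] rpy [179.9   0.   90.1] F [-0.4 -0.9 -1.6] w 0.0194 gf 35.0 t 8.5 q6 -0.05
```

```bash
python3 -m jog '[[0,0,0.1,0,0,0],[0,0,0.2,0,0,0],[0,0,0.2,0,0,0]]'; python3 -m jog '[[0,0,0.1,0,0,0],[0,0,0.15,0,0,0],[0,0,0.15,0,0,0]]'
```

```text
time_s: 8.8
ee_pos: [0.5518, 0.0073, 0.2704]
eef_rot: [3.141, -0.0, 1.573]
force: [-0.2, 0.5, -0.1]
grip_width: 0.0192
grip_force: 35.0
time_s: 9.1
ee_pos: [0.5519, 0.0072, 0.27]
eef_rot: [3.141, 0.0, 1.573]
force: [-6.3, -0.3, 12.9]
grip_width: 0.0196
grip_force: 35.0
```

```bash
python3 -m jog '[[0,0,0,0,0,0],[0,0,0,0,0,0]]' 42 35 >/dev/null; python3 -m jog '[[0,0,-4,0,0,0],[0,0,-8,0,0,0],[0,0,-11,0,0,0],[0,0,-11,0,0,0]]'; python3 - <<'E'
from m import *
from go import *
st(); c=cam('wrist','plat2')
b,m=blobs(c,(0,0,0),(180,255,60),(0,0,640,320),100)
for a,ce,s in b: print('blk',a,ce.round(1),s,onz(c,ce,.05).round(4))
go(.5523,.342,.12,90)
E
```

```text
time_s: 9.7
ee_pos: [0.5521, 0.0073, 0.3829]
eef_rot: [3.135, 0.0, 1.573]
force: [0.3, 0.3, -0.6]
grip_width: 0.0396
grip_force: 0.0
grasp [0.5521 0.0073 0.2025] rpy [179.6   0.   90.1] F [ 0.3  0.3 -0.6] w 0.0396 gf 0.0 t 9.7 q6 -0.06
blk 4096 [332.6  85.1] [290  40  86  86] [0.5626 0.1275 0.05  ]
blk 966 [488.7  76.9] [465  61  49  33] [0.6879 0.1345 0.05  ]
blk 3646 [291.4 159.6] [261 127  64  66] [0.5286 0.069  0.05  ]
blk 1016 [388.  167.5] [367 149  39  40] [0.6099 0.0626 0.05  ]
blk 784 [318.7 220.8] [280 199  80  48] [0.5514 0.0168 0.05  ]
blk 641 [319.7 242.8] [308 227  24  32] [ 0.5522 -0.0031  0.05  ]
blk 382 [277.6 302. ] [268 275  17  45] [ 0.5133 -0.0596  0.05  ]
blk 376 [367.3 302.2] [361 275  17  45] [ 0.5964 -0.06    0.05  ]
blk 1245 [433.8 293.6] [399 274  73  41] [ 0.6576 -0.0516  0.05  ]
blk 100 [450.7 306.4] [433 299  36  16] [ 0.6745 -0.0646  0.05  ]
blk 144 [173.6 318.6] [137 317  93   3] [ 0.4153 -0.0765  0.05  ]
blk 178 [459.5 318.5] [414 318  93   2] [ 0.684 -0.077  0.05 ]
row [33.47, 0.08, 7.98, 0.003, 0.0, 0.002] n>=6.9 t 9.8
```

View pics/plat2.png

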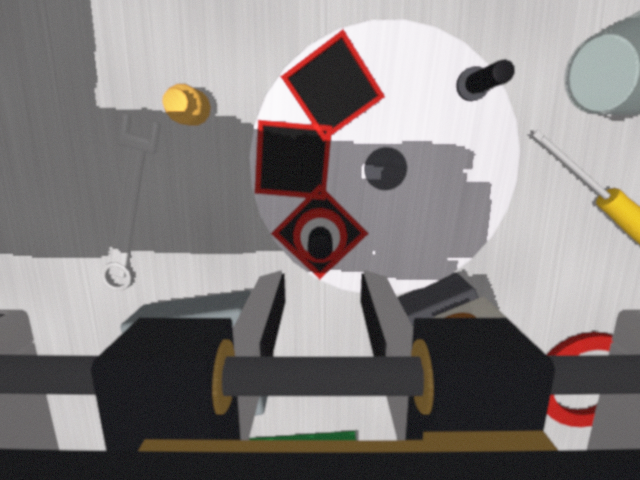

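```bash
python3 -m jog '[[33.5,0,0,0,0,0],[33.5,0,0,0,0,0],[33.5,0,0,0,0,0],[33.5,0,0,0,0,0],[33.5,0,0,0,0,0],[33.5,0,0,0,0,0],[33.5,0,0,0,0,0],[33.5,0,0,0,0,0]]' >/dev/null; cat > seered.py <<'E'
from m import *
from go import *
import sys
z=float(sys.argv[1]); st(); c=cam('wrist',sys.argv[2] if len(sys.argv)>2 else None)
b,m=blobs(c,(0,150,60),(8,255,255),(0,0,640,310),150)
for a,ce,s in b: print('red',a,s,onz(c,s[:2]+s[2:]/2,z).round(4))
E
python3 seered.py .017; python3 go.py .5523 .342 .042 90
```

```text
grasp [0.5502 0.3462 0.1957] rpy [-1.798e+02  1.000e-01  9.030e+01] F [ 0.2 -0.2 -0.4] w 0.0397 gf 0.0 t 10.6 q6 0.50
red 502 [263 142  47  46] [0.5165 0.4018 0.017 ]
red 430 [303 206  45  45] [0.5525 0.3427 0.017 ]
grasp [0.5506 0.3441 0.1959] rpy [-1.799e+02  1.000e-01  9.030e+01] F [-0.4  0.  -0.2] w 0.0396 gf 0.0 t 10.6 q6 0.50
row [-0.19, 0.2, 15.39, -0.003, 0.001, 0.005] n>=3.1 t 10.6
```

```bash
python3 -m jog '[[-0.2,0.2,5,0,0,0],[-0.2,0.2,9,0,0,0],[-0.2,0.2,12.5,0,0,0],[-0.2,0.2,14.5,0,0,0],[-0.2,0.2,15.4,0,0,0],[-0.2,0.2,15.4,0,0,0]]' >/dev/null; python3 go.py; python3 -m jog '[[0,0,0,0,0,0],[0,0,0,0,0,0],[0,0,0,0,0,0],[0,0,0,0,0,0]]' 0 35; python3 -m jog '[[0,0,-4,0,0,0],[0,0,-8,0,0,0],[0,0,-12,0,0,0],[0,0,-14,0,0,0],[0,0,-14,0,0,0]]';python3 go.py .5288 0.0695 .18 90
```

```text
grasp [0.5532 0.3394 0.043 ] rpy [-1.799e+02  1.000e-01  9.010e+01] F [-0.4 -0.6  0.3] w 0.0394 gf 0.0 t 11.2 q6 0.49
time_s: 11.6
ee_pos: [0.5533, 0.3404, 0.2259]
eef_rot: [3.14, -0.001, 1.573]
force: [-1.7, -1.5, 6.1]
grip_width: 0.0193
grip_force: 35.0
time_s: 12.1
ee_pos: [0.5531, 0.3404, 0.3681]
eef_rot: [3.137, -0.003, 1.573]
force: [0.2, 0.7, -1.9]
grip_width: 0.0195
grip_force: 35.0
grasp [0.5531 0.3404 0.1877] rpy [179.7  -0.2  90.1] F [ 0.2  0.7 -1.9] w 0.0195 gf 35.0 t 12.1 q6 0.49
row [-27.08, -2.49, 0.69, 0.005, -0.003, 0.002] n>=5.4 t 12.1
```

```bash
python3 -m jog '[[-27.2,-2.5,0,0,0,0],[-27.2,-2.5,0,0,0,0],[-27.2,-2.5,0,0,0,0],[-27.2,-2.5,0,0,0,0],[-27.2,-2.5,0,0,0,0],[-27.2,-2.5,0,0,0,0],[-27.2,-2.5,0,0,0,0]]' ; python3 go.py .5288 .068 .095 90
```

```text
time_s: 12.8
ee_pos: [0.5283, 0.0657, 0.3632]
eef_rot: [-3.14, 0.0, 1.569]
force: [0.1, 0.7, -1.7]
grip_width: 0.0194
grip_force: 35.0
grasp [0.5283 0.0657 0.1828] rpy [-179.9    0.    89.9] F [ 0.1  0.7 -1.7] w 0.0194 gf 35.0 t 12.8 q6 0.06
row [0.23, 0.06, 8.78, -0.002, 0.0, -0.001] n>=1.8 t 12.8
```

```bash
python3 -m jog '[[0,0.05,4,0,0,0],[0,0.05,7,0,0,0],[0,0.05,8.5,0,0,0],[0,0.05,8.8,0,0,0]]' ; python3 -m jog '[[0,0,0.2,0,0,0],[0,0,0.35,0,0,0],[0,0,0.35,0,0,0]]'
```

```text
time_s: 13.2
ee_pos: [0.5286, 0.0691, 0.2737]
eef_rot: [-3.137, 0.0, 1.574]
force: [-0.1, 0.5, -0.9]
grip_width: 0.019
grip_force: 35.0
time_s: 13.5
ee_pos: [0.5293, 0.0685, 0.2737]
eef_rot: [3.141, -0.0, 1.573]
force: [-0.2, -0.5, -2.7]
grip_width: 0.0195
grip_force: 35.0
```

```bash
python3 -m jog '[[0,0,0,0,0,0],[0,0,0.15,0,0,0],[0,0,0.15,0,0,0]]' ; python3 -m jog '[[0,0,0.1,0,0,0],[0,0,0.15,0,0,0],[0,0,0.15,0,0,0]]'
```

```text
time_s: 13.8
ee_pos: [0.5292, 0.0683, 0.2717]
eef_rot: [3.141, -0.0, 1.573]
force: [0.2, 0.0, -1.3]
grip_width: 0.0195
grip_force: 35.0
time_s: 14.1
ee_pos: [0.5292, 0.0683, 0.2708]
eef_rot: [3.141, 0.0, 1.573]
force: [-3.2, -1.0, 6.0]
grip_width: 0.0194
grip_force: 35.0
```

Landed. Release, lift, on to the third.

```bash
python3 -m jog '[[0,0,0,0,0,0],[0,0,0,0,0,0]]' 42 35 >/dev/null; python3 -m jog '[[0,0,-4,0,0,0],[0,0,-8,0,0,0],[0,0,-11,0,0,0],[0,0,-11,0,0,0]]'; python3 seered.py .062;  python3 go.py .5163 .375 .2 90
```

```text
time_s: 14.7
ee_pos: [0.5295, 0.0683, 0.3843]
eef_rot: [3.135, -0.0, 1.573]
force: [1.0, 0.4, -0.8]
grip_width: 0.0392
grip_force: 0.0
grasp [0.5295 0.0683 0.2039] rpy [179.6  -0.   90.1] F [ 1.   0.4 -0.8] w 0.0392 gf 0.0 t 14.7 q6 0.06
red 4001 [285 115 122 195] [0.5517 0.0872 0.062 ]
grasp [0.5292 0.0683 0.2013] rpy [179.8  -0.   90.1] F [-0.2  0.1 -1.7] w 0.0400 gf 0.0 t 14.8 q6 0.06
row [30.67, -1.23, 0.14, 0.003, -0.0, 0.002] n>=6.1 t 14.8
```

```bash
python3 -m jog '[[30.5,-1.3,0,0,0,0],[30.5,-1.3,0,0,0,0],[30.5,-1.3,0,0,0,0],[30.5,-1.3,0,0,0,0],[30.5,-1.3,0,0,0,0],[30.5,-1.3,0,0,0,0],[30.5,-1.3,0,0,0,0],[30.5,-1.3,0,0,0,0]]' >/dev/null; python3 seered.py .017; python3 go.py .5163 .4015 .042 90
```

```text
grasp [0.5152 0.3743 0.1977] rpy [-1.799e+02  1.000e-01  9.020e+01] F [ 0.2 -0.8 -0.4] w 0.0391 gf 0.0 t 15.6 q6 0.57
red 459 [301 172  45  46] [0.5156 0.4022 0.017 ]
grasp [0.5156 0.373  0.1982] rpy [-1.799e+02  1.000e-01  9.010e+01] F [ 0.3  0.4 -0.8] w 0.0396 gf 0.0 t 15.6 q6 0.57
row [2.87, 0.11, 15.62, -0.002, 0.001, 0.003] n>=3.2 t 15.6
```

```bash
python3 -m jog '[[2.9,0,5,0,0,0],[2.9,0,9,0,0,0],[2.9,0,12.5,0,0,0],[2.9,0,14.5,0,0,0],[2.9,0,15.6,0,0,0],[2.9,0,15.6,0,0,0]]' >/dev/null; python3 go.py; python3 -m jog '[[0,0,0,0,0,0],[0,0,0,0,0,0],[0,0,0,0,0,0],[0,0,0,0,0,0]]' 0 35; python3 -m jog '[[0,0,-4,0,0,0],[0,0,-8,0,0,0],[0,0,-12,0,0,0],[0,0,-14,0,0,0],[0,0,-14,0,0,0]]';python3 go.py .5628 0.1275 .18 90
```

```text
grasp [0.5159 0.401  0.0427] rpy [-1.799e+02  1.000e-01  9.000e+01] F [-0.  -0.6  0.9] w 0.0396 gf 0.0 t 16.2 q6 0.60
time_s: 16.6
ee_pos: [0.5157, 0.4023, 0.2255]
eef_rot: [3.14, -0.001, 1.573]
force: [-1.0, -2.1, 6.9]
grip_width: 0.0197
grip_force: 35.0
time_s: 17.1
ee_pos: [0.5155, 0.4023, 0.3677]
eef_rot: [3.137, -0.003, 1.573]
force: [0.7, -0.4, -1.1]
grip_width: 0.0192
grip_force: 35.0
grasp [0.5155 0.4023 0.1873] rpy [179.7  -0.2  90.1] F [ 0.7 -0.4 -1.1] w 0.0192 gf 35.0 t 17.1 q6 0.60
row [-27.49, 4.67, 0.67, 0.005, -0.003, 0.002] n>=5.6 t 17.1
```

```bash
python3 -m jog '[[-27.5,4.7,0,0,0,0],[-27.5,4.7,0,0,0,0],[-27.5,4.7,0,0,0,0],[-27.5,4.7,0,0,0,0],[-27.5,4.7,0,0,0,0],[-27.5,4.7,0,0,0,0],[-27.5,4.7,0,0,0,0],[-27.5,4.7,0,0,0,0]]' >/dev/null; python3 -m jog '[[0,0,0,0,0,0]]' >/dev/null; python3 seered.py .062 plat3; python3 go.py .5628 .1270 .095 90
```

```text
grasp [0.5629 0.1284 0.1829] rpy [-179.9    0.    90.2] F [ 0.1  0.3 -1.1] w 0.0196 gf 35.0 t 18.0 q6 0.16
red 2567 [250 192 121 118] [0.5533 0.1196 0.062 ]
grasp [0.5629 0.1285 0.1832] rpy [-180.     0.    90.2] F [ 0.2 -0.2 -0.7] w 0.0193 gf 35.0 t 18.1 q6 0.16
row [-0.15, 0.0, 8.82, -0.001, 0.0, 0.003] n>=1.8 t 18.1
```

View pics/plat3.png

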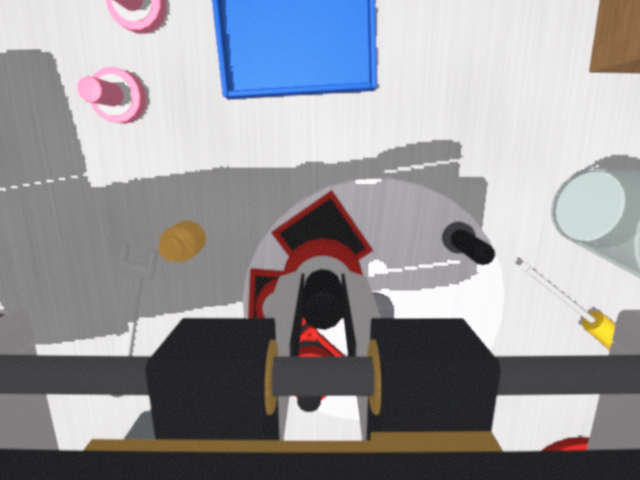

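```bash
python3 -m jog '[[-0.15,0,4,0,0,0],[-0.15,0,7,0,0,0],[-0.15,0,8.5,0,0,0],[-0.15,0,8.8,0,0,0],[-0.15,0,8.8,0,0,0]]' ; python3 -m jog '[[0,0,0.2,0,0,0],[0,0,0.4,0,0,0],[0,0,0.4,0,0,0]]'; python3 -m jog '[[0,0,0.1,0,0,0],[0,0,0.1,0,0,0]]'
```

```text
time_s: 18.55
ee_pos: [0.5633, 0.1263, 0.2768]
eef_rot: [3.141, -0.0, 1.573]
force: [-0.1, 0.6, -0.9]
grip_width: 0.0195
grip_force: 35.0
time_s: 18.85
ee_pos: [0.5631, 0.1259, 0.2726]
eef_rot: [3.141, -0.0, 1.573]
force: [-0.0, -0.8, -1.0]
grip_width: 0.0194
grip_force: 35.0
time_s: 19.05
ee_pos: [0.5631, 0.1258, 0.2713]
eef_rot: [3.141, -0.0, 1.573]
force: [0.8, 1.4, -1.3]
grip_width: 0.0197
grip_force: 35.0
```

```bash
python3 -m jog '[[0,0,0.1,0,0,0],[0,0,0.15,0,0,0],[0,0,0.15,0,0,0]]'; python3 -m jog '[[0,0,0,0,0,0],[0,0,0,0,0,0]]' 42 35 >/dev/null; python3 -m jog '[[0,0,-4,0,0,0],[0,0,-8,0,0,0],[0,0,-11,0,0,0],[0,0,-11,0,0,0]]'; python3 go.py .6725 .130 .2 45;python3 go.py .56 .05 .23 90
```

```text
time_s: 19.35
ee_pos: [0.5631, 0.1258, 0.2704]
eef_rot: [3.141, -0.0, 1.573]
force: [-4.3, -1.9, 6.8]
grip_width: 0.0191
grip_force: 35.0
time_s: 19.95
ee_pos: [0.5633, 0.1259, 0.384]
eef_rot: [3.135, -0.001, 1.573]
force: [0.6, -0.2, -0.2]
grip_width: 0.0397
grip_force: 0.0
grasp [0.5633 0.1259 0.2036] rpy [ 1.796e+02 -1.000e-01  9.010e+01] F [ 0.6 -0.2 -0.2] w 0.0397 gf 0.0 t 19.9 q6 0.15
row [0.38, 10.92, 0.44, 0.006, -0.004, 0.787] n>=5.3 t 19.9
grasp [0.5633 0.1259 0.2036] rpy [ 1.796e+02 -1.000e-01  9.010e+01] F [ 0.6 -0.2 -0.2] w 0.0397 gf 0.0 t 19.9 q6 0.15
row [-7.59, -0.33, -2.65, 0.007, -0.001, 0.002] n>=1.6 t 19.9
```

```bash
python3 -m jog '[[-7.6,-0.3,-3,0,0,0],[-7.6,-0.3,-3,0,0,0],[-7.6,-0.3,-3,0,0,0],[-7.6,-0.3,-3,0,0,0]]' >/dev/null; python3 - <<'E'
from m import *
from go import *
st(); c=cam('wrist','plat4')
for z in(.05,): print([np.round(proj(c,np.array(p)),0) for p in((.6725,.13,.05),(.6725,.13,.104),(.607,.0625,.05))])
b,m=blobs(c,(0,0,0),(180,255,65),(380,0,640,200),60)
for a,ce,s in b: print('blk',a,ce.round(1),s)
E
```

```text
grasp [0.5603 0.0497 0.2285] rpy [-180.   -0.   90.] F [0.1 0.6 0. ] w 0.0398 gf 0.0 t 20.4 q6 0.02
[array([447., 138.]), array([471., 136.]), array([372., 212.])]
blk 678 [460.  139.6] [438 129  44  23]
```

View pics/plat4.png

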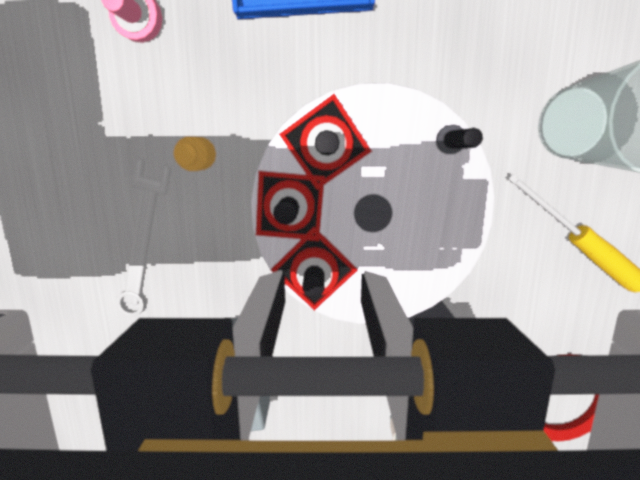

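```bash
python3 go.py .6725 .130 .19 46
```

```text
grasp [0.5602 0.0503 0.2282] rpy [-179.9   -0.    90.1] F [ 0.2 -0.   0.3] w 0.0396 gf 0.0 t 20.4 q6 0.02
row [7.95, 11.24, 3.81, -0.001, 0.0, 0.77] n>=5.1 t 20.4
```

```bash
python3 -m jog '[[8,11.2,3.5,0,0,0.77],[8,11.2,3.5,0,0,0.77],[8,11.2,3.5,0,0,0.77],[8,11.2,3.5,0,0,0.77],[8,11.2,3.5,0,0,0.77],[8,11.2,3.5,0,0,0.77],[8,11.2,3.5,0,0,0.77]]' ; python3 - <<'E'
from m import *
from go import *
c=cam('wrist','post1')
print([np.round(proj(c,np.array(p)),0) for p in((.6725,.13,.05),(.6725,.13,.104),(.607,.0625,.05))])
b,m=blobs(c,(0,0,0),(180,255,65),(200,100,440,480),60)
for a,ce,s in b: print('blk',a,ce.round(1),s)
cv2.imwrite('pics/post1.png',c['img'][150:390,180:500])
go(.6725,.13,.09,46)
E
```

```text
time_s: 21.1
ee_pos: [0.6719, 0.1309, 0.374]
eef_rot: [-3.141, 0.001, 0.807]
force: [0.7, -0.3, 0.3]
grip_width: 0.0399
grip_force: 0.0
[array([324., 234.]), array([325., 252.]), array([323., 333.])]
blk 781 [326.9 238.9] [314 221  27  39]
blk 1325 [272.7 335.2] [226 275  98  95]
blk 1043 [377.3 330. ] [362 275  57  96]
blk 201 [220.2 298.8] [213 291  23  24]
blk 2902 [214.7 382. ] [200 317  40 123]
blk 361 [316.1 329.7] [306 318  26  30]
blk 1963 [426.2 381.7] [406 319  34 121]
blk 192 [347.4 361.7] [325 359  48  11]
blk 148 [260.2 406. ] [254 393  13  28]
blk 90 [298.3 407.3] [296 392   8  35]
blk 538 [323.2 425. ] [314 409  20  31]
blk 6510 [319.4 465.9] [200 452 240  28]
row [-0.0, 0.09, 10.4, -0.0, 0.0, 0.004] n>=2.1 t 21.1
```

View pics/post1.png

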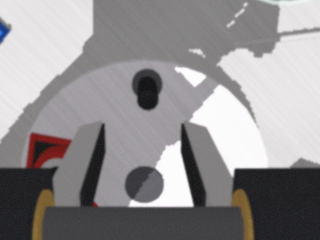

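```bash
python3 -m jog '[[0,0.1,4,0,0,0],[0,0.1,8,0,0,0],[0,0.1,10.4,0,0,0],[0,0.1,10.4,0,0,0]]' >/dev/null; python3 -m jog '[[0,0,0,0,0,0],[0,0,0,0,0,0],[0,0,0,0,0,0],[0,0,0,0,0,0]]' 0 35; python3 -m jog '[[-0.05,-0.99,0,0,0,-0.105],[-0.21,-1.98,0,0,0,-0.209],[-0.46,-2.94,0,0,0,-0.314],[-0.82,-3.86,0,0,0,-0.419],[-1.27,-4.75,0,0,0,-0.524],[-1.81,-5.58,0,0,0,-0.628],[-2.22,-6.11,0,0,0,-0.698],[-2.22,-6.11,0,0,0,-0.698]]'; python3 go.py
```

```text
time_s: 21.95
ee_pos: [0.6733, 0.129, 0.2725]
eef_rot: [3.138, -0.003, 0.803]
force: [3.9, -3.7, 3.2]
grip_width: 0.0154
grip_force: 35.0
time_s: 22.75
ee_pos: [0.6132, 0.1562, 0.2725]
eef_rot: [3.139, -0.001, 1.503]
force: [0.2, 2.4, 5.7]
grip_width: 0.0155
grip_force: 35.0
grasp [0.6132 0.1562 0.0921] rpy [ 1.798e+02 -1.000e-01  8.610e+01] F [0.2 2.4 5.7] w 0.0155 gf 35.0 t 22.8 q6 0.26
```

```bash
for i in 1 ; do python3 -m jog '[[-0.05,-0.99,0,0,0,-0.105],[-0.21,-1.98,0,0,0,-0.209],[-0.46,-2.94,0,0,0,-0.314],[-0.82,-3.86,0,0,0,-0.419],[-1.27,-4.75,0,0,0,-0.524],[-1.81,-5.58,0,0,0,-0.628],[-2.22,-6.11,0,0,0,-0.698],[-2.22,-6.11,0,0,0,-0.698]]'; done; python3 -m jog '[[-0.05,-0.99,0,0,0,-0.105],[-0.21,-1.98,0,0,0,-0.209],[-0.46,-2.94,0,0,0,-0.314],[-0.82,-3.86,0,0,0,-0.419],[-1.27,-4.75,0,0,0,-0.524],[-1.81,-5.58,0,0,0,-0.628],[-2.22,-6.11,0,0,0,-0.698],[-2.22,-6.11,0,0,0,-0.698]]';  python3 go.py
```

```text
time_s: 23.55
ee_pos: [0.5507, 0.1382, 0.2725]
eef_rot: [3.139, -0.0, 2.2]
force: [-4.5, 6.3, 9.4]
grip_width: 0.0155
grip_force: 35.0
time_s: 24.35
ee_pos: [0.5143, 0.0841, 0.2724]
eef_rot: [3.14, -0.0, 2.898]
force: [-10.9, 5.5, 17.4]
grip_width: 0.0152
grip_force: 35.0
grasp [0.5143 0.0841 0.092 ] rpy [179.9  -0.  166. ] F [-10.9   5.5  17.4] w 0.0152 gf 35.0 t 24.4 q6 -1.24
```

```bash
python3 -m jog '[[0,0,0,0,0,0],[0,0,0,0,0,0],[0,0,0,0,0,0]]' 42 35 >/dev/null; python3 -m jog '[[0,0,-4,0,0,0],[0,0,-8,0,0,0],[0,0,-12,0,0,0],[0,0,-14,0,0,0],[0,0,-14,0,0,0]]'; python3 go.py .48 0.0 .23 90; python3 go.py .48 0 .23 28
```

```text
time_s: 25.15
ee_pos: [0.5146, 0.0841, 0.4135]
eef_rot: [3.14, 0.005, 2.896]
force: [1.1, 0.4, 0.3]
grip_width: 0.0395
grip_force: 0.0
grasp [0.5146 0.0841 0.2331] rpy [179.9   0.3 166. ] F [1.1 0.4 0.3] w 0.0395 gf 0.0 t 25.1 q6 -1.23
row [1.32, -9.0, 0.29, 0.004, 0.003, 1.326] n>=8.8 t 25.1
grasp [0.5146 0.0841 0.2331] rpy [179.9   0.3 166. ] F [1.1 0.4 0.3] w 0.0395 gf 0.0 t 25.1 q6 -1.23
row [1.32, -9.0, 0.29, 0.006, 0.0, 2.408] n>=16.1 t 25.1
```

```bash
python3 -m jog '[[1.3,-9,0,0,0,0.15],[1.3,-9,0,0,0,0.3],[1.3,-9,0,0,0,0.45],[1.3,-9,0,0,0,0.6],[1.3,-9,0,0,0,0.75],[1.3,-9,0,0,0,0.9],[1.3,-9,0,0,0,1.05],[1.3,-9,0,0,0,1.2]]' >/dev/null; python3 -m jog '[[0,0,0,0,0,0.15],[0,0,0,0,0,0.3],[0,0,0,0,0,0.45],[0,0,0,0,0,0.6],[0,0,0,0,0,0.75],[0,0,0,0,0,0.9],[0,0,0,0,0,1.05],[0,0,0,0,0,1.2]]'; python3 seered.py .062 plat5; python3 go.py .4293 -.1337 .2 27.8
```

```text
time_s: 26.75
ee_pos: [0.4801, -0.0001, 0.4091]
eef_rot: [-3.14, 0.002, 0.49]
force: [-0.1, -0.4, -0.6]
grip_width: 0.0397
grip_force: 0.0
grasp [ 4.801e-01 -1.000e-04  2.287e-01] rpy [-1.799e+02  1.000e-01  2.810e+01] F [-0.1 -0.4 -0.6] w 0.0397 gf 0.0 t 26.8 q6 1.00
red 5060 [337   0 124 184] [ 0.6128 -0.0013  0.062 ]
red 562 [370   0  51  19] [0.6651 0.0331 0.062 ]
grasp [ 4.801e-01 -1.000e-04  2.288e-01] rpy [-1.799e+02  1.000e-01  2.750e+01] F [-0.9 -0.8 -0.3] w 0.0396 gf 0.0 t 26.8 q6 1.01
row [-10.68, 9.5, 2.89, -0.001, 0.002, -0.005] n>=2.9 t 26.8
```

View pics/plat5.png

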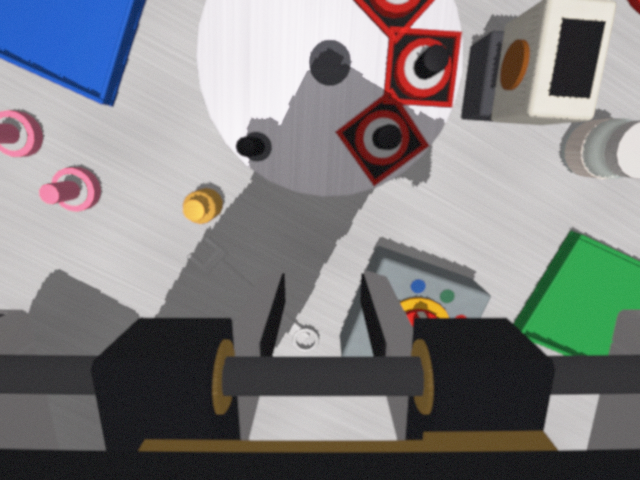

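```bash
python3 -m jog '[[-10.7,9.5,3,0,0,0],[-10.7,9.5,3,0,0,0],[-10.7,9.5,3,0,0,0],[-10.7,9.5,3,0,0,0],[-10.7,9.5,3,0,0,0]]' >/dev/null; python3 -m jog '[[0,0,0,0,0,0]]' 40; python3 go.py .4293 -.1337 .084 27.8
```

```text
time_s: 27.4
ee_pos: [0.4316, -0.134, 0.3804]
eef_rot: [-3.141, 0.0, 0.499]
force: [0.4, 0.5, 0.6]
grip_width: 0.0379
grip_force: 0.0
grasp [ 0.4316 -0.134   0.2   ] rpy [-180.     0.    28.6] F [0.4 0.5 0.6] w 0.0379 gf 0.0 t 27.4 q6 0.69
row [-0.19, -0.13, 11.6, -0.0, 0.0, 0.013] n>=2.3 t 27.4
```

```bash
python3 -m jog '[[-0.15,0,4,0,0,0.01],[-0.15,0,8,0,0,0.01],[-0.15,0,10.5,0,0,0.01],[-0.15,0,11.6,0,0,0.01],[-0.15,0,11.6,0,0,0.01]]' ; python3 -m jog '[[0,0,0,0,0,0],[0,0,0,0,0,0],[0,0,0,0,0,0],[0,0,0,0,0,0],[0,0,0,0,0,0]]' 0 60
```

```text
time_s: 27.9
ee_pos: [0.4305, -0.1344, 0.2646]
eef_rot: [-3.141, 0.0, 0.489]
force: [-0.6, -0.7, 1.2]
grip_width: 0.0378
grip_force: 0.0
time_s: 28.4
ee_pos: [0.4299, -0.1345, 0.2651]
eef_rot: [-3.139, -0.0, 0.487]
force: [-4.2, 11.8, 8.6]
grip_width: 0.0135
grip_force: 60.0
```

```bash
python3 -m jog '[[0,0,0,0,0,0.12],[0,0,0,0,0,0.24],[0,0,0,0,0,0.36],[0,0,0,0,0,0.48],[0,0,0,0,0,0.6],[0,0,0,0,0,0.7],[0,0,0,0,0,0.7],[0,0,0,0,0,0.7]]'; python3 -m jog '[[0,0,0,0,0,0],[0,0,0,0,0,0],[0,0,0,0,0,0],[0,0,0,0,0,0],[0,0,0,0,0,0],[0,0,0,0,0,0]]' 40;  python3 - <<'E'
from m import *
c=cam('top'); b,m=blobs(c,(0,0,120),(180,110,255),(366,280,395,305),3)
for a,ce,s in b: print(a,ce.round(1),s)
cv2.imwrite('pics/d3.png',c['img'])
E
```

```text
time_s: 29.2
ee_pos: [0.4299, -0.1352, 0.2651]
eef_rot: [-3.142, 0.0, -0.213]
force: [-3.1, 1.6, 5.5]
grip_width: 0.0136
grip_force: 60.0
time_s: 29.8
ee_pos: [0.43, -0.1353, 0.2647]
eef_rot: [-3.142, 0.0, -0.213]
force: [-0.0, 0.4, 0.3]
grip_width: 0.0377
grip_force: 0.0
```

```bash
python3 -m jog '[[0,0,-5,0,0,0],[0,0,-10,0,0,0],[0,0,-12,0,0,0],[0,0,-12,0,0,0]]' >/dev/null; cat > dialang.py <<'E'
from m import *
from go import *
c=cam('wrist','dl'); b,m=blobs(c,(15,120,80),(32,255,255),(200,130,450,300),300)
a,ce,s=max(b,key=lambda q:q[0]); cx,cy=s[:2]+s[2:]/2; A=onz(c,(cx,cy),.053)[:2]
x0,y0,x1,y1=[int(v) for v in(cx-30,cy-38,cx+30,cy+38)]
b,m=blobs(c,(0,0,90),(180,90,255),(x0,y0,x1,y1),60); print(A,[(q[0],q[1].round(1)) for q in b])
for q in b:
    k=cv2.findContours((m*(cv2.connectedComponents(m)[1]>0)).astype(np.uint8),0,1)[0]
    k=max(k,key=cv2.contourArea); r=cv2.boxPoints(cv2.minAreaRect(k)); P=[onz(c,p,.09)[:2] for p in r]
    e=max((P[1]-P[0],P[2]-P[1]),key=np.linalg.norm); t=np.degrees(np.arctan2(e[1],e[0])); mid=np.mean(P,0)-A
    print('line yaw mod180',t%180,'dir',np.degrees(np.arctan2(mid[1],mid[0]))); break
st()
E
python3 dialang.py; python3 go.py .43 -.1348 .084 -12.2
```

```text
[ 0.42935558 -0.13469134] [(np.int32(73), array([299.3, 198.2])), (np.int32(75), array([344.3, 198.4])), (np.int32(277), array([321.6, 225.4])), (np.int32(62), array([296.5, 267.5])), (np.int32(61), array([346.8, 267.6]))]
line yaw mod180 167.85388058866363 dir -9.072622938383356
grasp [ 0.4299 -0.1353  0.205 ] rpy [ 1.80e+02 -1.00e-01 -1.22e+01] F [-0.3 -0.1  0.1] w 0.0376 gf 0.0 t 30.3 q6 1.40
grasp [ 0.4299 -0.1353  0.205 ] rpy [ 1.80e+02 -1.00e-01 -1.22e+01] F [-0.3 -0.1  0.1] w 0.0376 gf 0.0 t 30.3 q6 1.40
row [-0.02, -0.05, 12.1, 0.0, -0.002, -0.0] n>=2.4 t 30.3
```

```bash
python3 -m jog '[[0,0,4,0,0,0],[0,0,8,0,0,0],[0,0,11,0,0,0],[0,0,12.1,0,0,0],[0,0,12.1,0,0,0]]' >/dev/null; python3 -m jog '[[0,0,0,0,0,0],[0,0,0,0,0,0],[0,0,0,0,0,0],[0,0,0,0,0,0],[0,0,0,0,0,0]]' 0 60;  python3 -m jog '[[0,0,0,0,0,-0.12],[0,0,0,0,0,-0.24],[0,0,0,0,0,-0.36],[0,0,0,0,0,-0.48],[0,0,0,0,0,-0.6],[0,0,0,0,0,-0.7],[0,0,0,0,0,-0.7]]'; python3 -m jog '[[0,0,0,0,0,-0.12],[0,0,0,0,0,-0.24],[0,0,0,0,0,-0.36],[0,0,0,0,0,-0.48],[0,0,0,0,0,-0.6],[0,0,0,0,0,-0.7],[0,0,0,0,0,-0.7]]'; python3 -m jog '[[0,0,0,0,0,0],[0,0,0,0,0,0],[0,0,0,0,0,0]]' 40;python3 -m jog '[[0,0,-5,0,0,0],[0,0,-10,0,0,0],[0,0,-12,0,0,0],[0,0,-12,0,0,0]]' >/dev/null;python3 dialang.py; python3 go.py .514 .085 .2 166
```

```text
time_s: 31.3
ee_pos: [0.4299, -0.1352, 0.2635]
eef_rot: [-3.141, 0.0, -0.213]
force: [-0.6, 0.7, 0.7]
grip_width: 0.0134
grip_force: 60.3
time_s: 32.0
ee_pos: [0.4299, -0.1345, 0.2635]
eef_rot: [-3.139, -0.0, 0.49]
force: [-0.2, 10.4, 4.9]
grip_width: 0.0135
grip_force: 60.6
time_s: 32.7
ee_pos: [0.4295, -0.1341, 0.2634]
eef_rot: [-3.137, -0.002, 1.19]
force: [-7.1, 15.8, 11.9]
grip_width: 0.0138
grip_force: 60.8
time_s: 33.0
ee_pos: [0.43, -0.1354, 0.2636]
eef_rot: [-3.142, 0.0, 1.187]
force: [0.5, -0.2, -0.0]
grip_width: 0.0344
grip_force: 0.2
[ 0.42900206 -0.13361097] [(np.int32(83), array([292.8, 195. ])), (np.int32(62), array([341.8, 194.9])), (np.int32(284), array([317.5, 221.5])), (np.int32(80), array([292.6, 264. ])), (np.int32(69), array([342.6, 264.3]))]
line yaw mod180 67.90208896581655 dir 70.08629711571088
grasp [ 0.4299 -0.1354  0.2038] rpy [179.9   0.   68. ] F [ 0.8 -0.1 -1.2] w 0.0375 gf 0.0 t 33.5 q6 -0.00
grasp [ 0.4299 -0.1354  0.2038] rpy [179.9   0.   68. ] F [ 0.8 -0.1 -1.2] w 0.0375 gf 0.0 t 33.5 q6 -0.00
row [23.58, -0.46, 0.38, 0.001, 0.002, -1.711] n>=11.4 t 33.5
```

```bash
python3 -m jog '[[23.6,-0.5,0,0,0,-0.15],[23.6,-0.5,0,0,0,-0.3],[23.6,-0.5,0,0,0,-0.45],[23.6,-0.5,0,0,0,-0.6],[23.6,-0.5,0,0,0,-0.75],[23.6,-0.5,0,0,0,-0.9],[23.6,-0.5,0,0,0,-1.05],[23.6,-0.5,0,0,0,-1.2]]' 42 35 >/dev/null; python3 -m jog '[[0,0,0,0,0,-0.15],[0,0,0,0,0,-0.3],[0,0,0,0,0,-0.45],[0,0,0,0,0,-0.51],[0,0,0,0,0,-0.51]]'; python3 - <<'E'
from m import *
from go import *
c=cam('wrist','post2')
print([np.round(proj(c,np.array(p)),0) for p in((.5145,.0845,.05),(.5145,.0845,.104),(.607,.0625,.05))])
b,m=blobs(c,(0,0,0),(180,255,65),(270,100,370,330),60)
for a,ce,s in b: print('blk',a,ce.round(1),s)
b,m=blobs(c,(12,90,60),(32,255,255),(100,0,540,310),60)
for a,ce,s in b: print('weight',a,ce.round(1),onz(c,ce,.046).round(3))
go(.5145,.0845,.0915,166)
E
```

```text
time_s: 34.75
ee_pos: [0.5137, 0.0853, 0.3818]
eef_rot: [-3.141, -0.003, 2.897]
force: [-0.2, 0.7, -0.6]
grip_width: 0.0392
grip_force: 0.0
[array([321., 233.]), array([321., 249.]), array([323., 331.])]
blk 724 [324.  238.8] [311 221  27  38]
blk 466 [277.3 305.9] [270 275  15  55]
blk 314 [365.4 301.3] [361 275   9  55]
blk 327 [321.9 323.7] [306 316  33  14]
weight 1143 [333.5 130.8] [0.433 0.115 0.046]
row [-0.12, -0.05, 11.02, -0.001, -0.002, -0.002] n>=2.2 t 34.8
```

```bash
python3 -m jog '[[0,0,4,0,0,0],[0,0,8,0,0,0],[0,0,11,0,0,0],[0,0,11,0,0,0]]' >/dev/null; python3 -m jog '[[0,0,0,0,0,0],[0,0,0,0,0,0],[0,0,0,0,0,0],[0,0,0,0,0,0]]' 0 35; python3 -m jog '[[-0.05,0.99,0,0,0,0.105],[-0.21,1.98,0,0,0,0.209],[-0.46,2.94,0,0,0,0.314],[-0.82,3.86,0,0,0,0.419],[-1.27,4.75,0,0,0,0.524],[-1.81,5.58,0,0,0,0.628],[-2.22,6.11,0,0,0,0.698],[-2.22,6.11,0,0,0,0.698]]'; python3 go.py
```

```text
time_s: 35.6
ee_pos: [0.514, 0.0856, 0.2751]
eef_rot: [3.14, 0.002, 2.896]
force: [-0.2, 3.6, 7.2]
grip_width: 0.0155
grip_force: 35.0
time_s: 36.4
ee_pos: [0.551, 0.1394, 0.2751]
eef_rot: [3.139, 0.002, 2.196]
force: [2.5, -3.3, 6.4]
grip_width: 0.0153
grip_force: 35.0
grasp [0.551  0.1394 0.0947] rpy [1.798e+02 1.000e-01 1.258e+02] F [ 2.5 -3.3  6.4] w 0.0153 gf 35.0 t 36.4 q6 -0.44
```

```bash
python3 -m jog '[[-0.05,0.99,0,0,0,0.105],[-0.21,1.98,0,0,0,0.209],[-0.46,2.94,0,0,0,0.314],[-0.82,3.86,0,0,0,0.419],[-1.27,4.75,0,0,0,0.524],[-1.81,5.58,0,0,0,0.628],[-2.22,6.11,0,0,0,0.698],[-2.22,6.11,0,0,0,0.698]]';  python3 -m jog '[[-0.05,0.99,0,0,0,0.105],[-0.21,1.98,0,0,0,0.209],[-0.46,2.94,0,0,0,0.314],[-0.82,3.86,0,0,0,0.419],[-1.27,4.75,0,0,0,0.524],[-1.81,5.58,0,0,0,0.628],[-2.22,6.11,0,0,0,0.698],[-2.22,6.11,0,0,0,0.698]]'; python3 -m jog '[[0,0,0,0,0,0],[0,0,0,0,0,0],[0,0,0,0,0,0]]' 42 35; python3 -m jog '[[0,0,-4,0,0,0],[0,0,-8,0,0,0],[0,0,-11,0,0,0],[0,0,-11,0,0,0]]' >/dev/null; python3 go.py .555 .05 .23 90
```

```text
time_s: 37.2
ee_pos: [0.6135, 0.1567, 0.2751]
eef_rot: [3.139, 0.0, 1.498]
force: [0.5, -3.7, 7.3]
grip_width: 0.0154
grip_force: 35.0
time_s: 38.0
ee_pos: [0.6731, 0.1295, 0.2751]
eef_rot: [3.137, -0.003, 0.799]
force: [10.3, -6.8, 1.8]
grip_width: 0.0151
grip_force: 35.0
time_s: 38.3
ee_pos: [0.6719, 0.131, 0.2738]
eef_rot: [-3.141, 0.0, 0.803]
force: [0.0, -0.2, -0.0]
grip_width: 0.0359
grip_force: 0.0
grasp [0.6719 0.1311 0.2085] rpy [179.7  -0.3  46. ] F [-0.3 -0.3 -0.8] w 0.0394 gf 0.0 t 38.7 q6 0.91
row [-13.93, -2.77, -2.24, 0.006, -0.004, -0.768] n>=5.1 t 38.7
```

```bash
python3 -m jog '[[-13.9,-2.8,-2.2,0,0,-0.77],[-13.9,-2.8,-2.2,0,0,-0.77],[-13.9,-2.8,-2.2,0,0,-0.77],[-13.9,-2.8,-2.2,0,0,-0.77],[-13.9,-2.8,-2.2,0,0,-0.77],[-13.9,-2.8,-2.2,0,0,-0.77],[-13.9,-2.8,-2.2,0,0,-0.77]]' >/dev/null; python3 - <<'E'
from m import *
from go import *
st(); c=cam('wrist','plat6')
cv2.imwrite('pics/plat6.png',c['img'])
# white top face of discs
for n,X in(('n0',(.5628,.1275)),('n1',(.5288,.0695)),('n2',(.5518,.0075))):
    print(n,np.round(proj(c,np.array([*X,.064])),0),np.round(proj(c,np.array([*X,.098])),0))
b,m=blobs(c,(0,0,0),(180,255,60),(240,80,420,300),60)
for a,ce,s in b: print('blk',a,ce.round(1),s,onz(c,ce,.085).round(4)[:2])
E
```

```text
grasp [0.5553 0.0504 0.2247] rpy [-179.9   -0.    89.9] F [-0.1  0.8  0.3] w 0.0398 gf 0.0 t 39.4 q6 0.03
n0 [331. 141.] [332. 140.]
n1 [293. 209.] [289. 216.]
n2 [319. 274.] [318. 288.]
blk 602 [318.2 138.8] [293 103  57  75] [0.5521 0.1288]
blk 123 [335.5 149.3] [324 135  21  21] [0.5658 0.1207]
blk 152 [361.4 149.7] [353 135  17  28] [0.5865 0.1204]
blk 191 [274.8 184.7] [268 178  24  24] [0.5164 0.0927]
blk 314 [315.1 208.2] [298 181  26  54] [0.5493 0.0732]
blk 664 [378.5 214.9] [361 197  36  35] [0.602  0.0675]
blk 509 [291.6 212.1] [280 199  24  27] [0.5296 0.0699]
blk 152 [271.7 225.6] [266 211  20  22] [0.5127 0.0585]
blk 436 [293.1 271.7] [274 242  56  58] [0.5298 0.0176]
blk 79 [349. 270.] [345 262  10  17] [0.5783 0.0191]
blk 612 [321.1 282.1] [309 265  23  35] [0.5541 0.008 ]
blk 138 [364.9 290.4] [362 275  10  25] [5.926e-01 1.000e-04]
```

View pics/plat6.png

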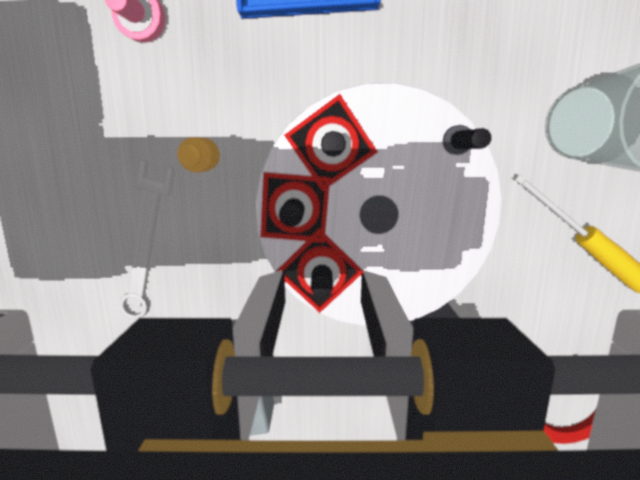

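```bash
python3 go.py .5533 .0075 .089 90
```

```text
grasp [0.5554 0.0504 0.2247] rpy [-179.9    0.    89.9] F [0.6 0.1 0.5] w 0.0393 gf 0.0 t 39.5 q6 0.03
row [-4.29, -0.19, 13.57, -0.001, 0.0, -0.002] n>=2.8 t 39.5
```

```bash
python3 -m jog '[[-4.3,-0.2,3,0,0,0],[-4.3,-0.2,7,0,0,0],[-4.3,-0.2,10.5,0,0,0],[-4.3,-0.2,12.5,0,0,0],[-4.3,-0.2,13.5,0,0,0],[-4.3,-0.2,13.5,0,0,0]]' ; python3 -m jog '[[0,0,0,0,0,0],[0,0,0,0,0,0],[0,0,0,0,0,0],[0,0,0,0,0,0]]' 0 35; python3 -m jog '[[0,0,-4,0,0,0],[0,0,-8,0,0,0],[0,0,-11,0,0,0],[0,0,-11,0,0,0]]';python3 go.py .539 -.407 .2 90
```

```text
time_s: 40.05
ee_pos: [0.5534, 0.0074, 0.2696]
eef_rot: [-3.14, -0.0, 1.571]
force: [0.6, 0.1, -0.0]
grip_width: 0.0397
grip_force: 0.0
time_s: 40.45
ee_pos: [0.5536, 0.0073, 0.2717]
eef_rot: [3.14, 0.0, 1.573]
force: [1.0, 0.7, 5.8]
grip_width: 0.0193
grip_force: 35.0
time_s: 40.85
ee_pos: [0.5535, 0.0073, 0.3851]
eef_rot: [3.135, 0.0, 1.573]
force: [0.4, -0.6, -1.3]
grip_width: 0.0192
grip_force: 35.0
grasp [0.5535 0.0073 0.2047] rpy [179.6   0.   90.1] F [ 0.4 -0.6 -1.3] w 0.0192 gf 35.0 t 40.9 q6 -0.05
row [-41.43, -1.53, 0.47, 0.007, 0.0, 0.002] n>=8.3 t 40.9
```

```bash
python3 -m jog '[[-41.4,-1.5,0,0,0,0],[-41.4,-1.5,0,0,0,0],[-41.4,-1.5,0,0,0,0],[-41.4,-1.5,0,0,0,0],[-41.4,-1.5,0,0,0,0],[-41.4,-1.5,0,0,0,0],[-41.4,-1.5,0,0,0,0],[-41.4,-1.5,0,0,0,0]]' >/dev/null;  python3 -m jog '[[0,0,0,0,0,0]]'; python3 - <<'E'
from m import *
from go import *
c=cam('wrist')
b,m=blobs(c,(50,120,40),(80,255,255),(0,0,640,480),200); k=max(cv2.findContours(m,0,1)[0],key=cv2.contourArea)
print([onz(c,p[0],.02)[:2].round(3).tolist() for p in cv2.approxPolyDP(k,8,True)])
go(.539,-.407,.055,90)
E
```

```text
time_s: 41.75
ee_pos: [0.5381, -0.3976, 0.3782]
eef_rot: [-3.139, -0.001, 1.568]
force: [0.4, 0.2, -1.8]
grip_width: 0.0194
grip_force: 35.0
[[0.592, -0.249], [0.466, -0.26], [0.483, -0.454], [0.531, -0.405], [0.565, -0.417], [0.579, -0.447], [0.608, -0.444]]
row [-1.22, 0.06, 14.29, -0.002, -0.002, -0.002] n>=2.9 t 41.8
```

```bash
python3 go.py .541 -.410 .05 90; python3 -m jog '[[-1.2,0.3,5,0,0,0],[-1.2,0.3,9,0,0,0],[-1.2,0.3,12,0,0,0],[-1.2,0.3,14,0,0,0],[-1.2,0.3,14.8,0,0,0],[-1.2,0.3,14.8,0,0,0]]'; python3 -m jog '[[0,0,0.15,0,0,0],[0,0,0.25,0,0,0],[0,0,0.25,0,0,0]]'
```

```text
grasp [ 0.5388 -0.3951  0.1979] rpy [-1.799e+02 -1.000e-01  8.990e+01] F [ 0.   0.8 -1.8] w 0.0192 gf 35.0 t 41.8 q6 -0.69
row [-1.52, 0.26, 14.79, -0.002, -0.002, -0.002] n>=3.0 t 41.8
time_s: 42.4
ee_pos: [0.5429, -0.4036, 0.2316]
eef_rot: [-3.14, -0.001, 1.574]
force: [0.2, 0.2, -0.9]
grip_width: 0.0192
grip_force: 35.0
time_s: 42.7
ee_pos: [0.5428, -0.4045, 0.231]
eef_rot: [3.141, 0.001, 1.573]
force: [0.8, -0.7, -1.0]
grip_width: 0.0191
grip_force: 35.0
```

```bash
python3 -m jog '[[0,0,0.15,0,0,0],[0,0,0.25,0,0,0],[0,0,0.25,0,0,0]]'; python3 -m jog '[[0,0,0.1,0,0,0],[0,0,0.15,0,0,0],[0,0,0.15,0,0,0]]'
```

```text
time_s: 43.0
ee_pos: [0.5427, -0.4045, 0.2276]
eef_rot: [-3.141, -0.0, 1.573]
force: [0.1, -0.4, -0.9]
grip_width: 0.0192
grip_force: 35.0
time_s: 43.3
ee_pos: [0.5428, -0.4045, 0.2267]
eef_rot: [3.141, 0.0, 1.573]
force: [-2.7, 0.9, 5.0]
grip_width: 0.0193
grip_force: 35.0
```

Landed. Release and return for the next.

```bash
python3 -m jog '[[0,0,0,0,0,0],[0,0,0,0,0,0]]' 42 35 >/dev/null; python3 -m jog '[[0,0,-4,0,0,0],[0,0,-8,0,0,0],[0,0,-12,0,0,0],[0,0,-15,0,0,0],[0,0,-15,0,0,0]]' >/dev/null; python3 seered.py .019 t1;  python3 go.py .5293 .06 .2 90
```

```text
grasp [ 0.5428 -0.4045  0.2009] rpy [179.7   0.3  90.1] F [0.3 0.  0.3] w 0.0394 gf 0.0 t 44.0 q6 -0.70
red 487 [616   0  24  32] [ 0.8064 -0.2235  0.019 ]
red 590 [298 197  46  46] [ 0.5439 -0.4018  0.019 ]
grasp [ 0.5427 -0.4044  0.1977] rpy [1.798e+02 1.000e-01 9.010e+01] F [ 0.5 -0.2 -0.9] w 0.0397 gf 0.0 t 44.0 q6 -0.70
row [46.45, -1.25, -0.34, 0.003, 0.002, 0.002] n>=9.3 t 44.0
```

```bash
python3 -m jog '[[46.5,-1.25,-0.5,0,0,0],[46.5,-1.25,-0.5,0,0,0],[46.5,-1.25,-0.5,0,0,0],[46.5,-1.25,-0.5,0,0,0],[46.5,-1.25,-0.5,0,0,0],[46.5,-1.25,-0.5,0,0,0],[46.5,-1.25,-0.5,0,0,0],[46.5,-1.25,-0.5,0,0,0]]' >/dev/null;  python3 -m jog '[[0,0,0,0,0,0],[0,0,0,0,0,0]]' >/dev/null; python3 go.py .5293 .0 .2 90
```

```text
grasp [ 0.5311 -0.0039  0.1989] rpy [-179.9    0.    90.2] F [-0.4 -0.2  0.1] w 0.0394 gf 0.0 t 45.0 q6 -0.08
row [0.39, -0.18, -0.11, -0.002, 0.0, 0.004] n>=0.1 t 45.0
```

```bash
cat > stems.py <<'E'
from m import *
from go import *
c=cam('wrist','s'); b,m=blobs(c,(0,0,0),(180,255,60),(200,0,440,300),80)
for a,ce,s in b:
    X=onz(c,ce,.085)
    print('blk',a,s,X.round(4)[:2])
for X in((.5296,.0699),(.565,.126)): print(np.round(proj(c,np.array([*X,.085]))))
E
python3 stems.py; python3 go.py .5293 .0693 .089 90
```

```text
blk 743 [320  23  63  88] [0.5483 0.1227]
blk 673 [356  45  30  36] [0.5641 0.1251]
blk 166 [386  66  22  30] [0.5839 0.1143]
blk 979 [288 112  66  68] [0.5265 0.0648]
blk 518 [308 133  27  26] [0.5295 0.0692]
blk 1154 [395 142  42  34] [0.5991 0.0609]
blk 3363 [307 186  82  75] [0.5499 0.0136]
blk 155 [274 275  11  25] [ 0.4971 -0.0435]
blk 145 [362 275  10  25] [ 0.5651 -0.0431]
blk 213 [423 283  17  17] [ 0.6197 -0.0449]
[321. 145.]
[372.  61.]
grasp [ 0.5312 -0.0049  0.1991] rpy [-179.9    0.    90.1] F [ 0.1 -0.2  0.6] w 0.0392 gf 0.0 t 45.1 q6 -0.08
row [7.43, -0.15, 11.01, -0.002, 0.0, 0.002] n>=2.7 t 45.1
```

```bash
python3 -m jog '[[7.4,-0.17,0,0,0,0],[7.4,-0.17,2,0,0,0],[7.4,-0.17,6,0,0,0],[7.4,-0.17,9,0,0,0],[7.4,-0.17,10.5,0,0,0],[7.4,-0.17,11,0,0,0],[7.4,-0.17,11,0,0,0]]' ; python3 -m jog '[[0,0,0,0,0,0],[0,0,0,0,0,0],[0,0,0,0,0,0],[0,0,0,0,0,0]]' 0 35; python3 -m jog '[[0,0,-4,0,0,0],[0,0,-8,0,0,0],[0,0,-11,0,0,0],[0,0,-11,0,0,0]]';python3 go.py .536 -.343 .2 90
```

```text
time_s: 45.8
ee_pos: [0.5295, 0.0683, 0.2699]
eef_rot: [-3.14, 0.0, 1.571]
force: [-0.6, 0.1, 0.6]
grip_width: 0.0397
grip_force: 0.0
time_s: 46.2
ee_pos: [0.5295, 0.0693, 0.2712]
eef_rot: [3.14, 0.0, 1.573]
force: [-1.2, -0.9, 4.5]
grip_width: 0.0191
grip_force: 35.0
time_s: 46.6
ee_pos: [0.5295, 0.0694, 0.3846]
eef_rot: [3.135, -0.0, 1.573]
force: [0.3, 0.4, -1.3]
grip_width: 0.0192
grip_force: 35.0
grasp [0.5295 0.0694 0.2042] rpy [179.6  -0.   90.1] F [ 0.3  0.4 -1.3] w 0.0192 gf 35.0 t 46.6 q6 0.06
row [-41.24, 0.56, 0.41, 0.007, -0.001, 0.002] n>=8.3 t 46.6
```

```bash
python3 -m jog '[[-41.2,0.5,0,0,0,0],[-41.2,0.5,0,0,0,0],[-41.2,0.5,0,0,0,0],[-41.2,0.5,0,0,0,0],[-41.2,0.5,0,0,0,0],[-41.2,0.5,0,0,0,0],[-41.2,0.5,0,0,0,0],[-41.2,0.5,0,0,0,0]]' >/dev/null;  python3 -m jog '[[0,0,0,0,0,0],[0,0,0,0,0,0]]'; python3 go.py .536 -.343 .05 90; python3 seered.py .019
```

```text
time_s: 47.6
ee_pos: [0.5347, -0.3314, 0.3787]
eef_rot: [-3.14, -0.002, 1.571]
force: [0.4, 0.6, -2.3]
grip_width: 0.0195
grip_force: 35.0
grasp [ 0.5347 -0.3314  0.1983] rpy [-1.799e+02 -1.000e-01  9.000e+01] F [ 0.4  0.6 -2.3] w 0.0195 gf 35.0 t 47.6 q6 -0.61
row [-1.18, 0.16, 14.83, -0.002, -0.002, 0.0] n>=3.0 t 47.6
grasp [ 0.5347 -0.3314  0.1983] rpy [-1.799e+02 -1.000e-01  9.000e+01] F [ 0.4  0.6 -2.3] w 0.0195 gf 35.0 t 47.6 q6 -0.61
red 297 [157   0  45  10] [ 0.4151 -0.1431  0.019 ]
red 2027 [613  10  27 108] [ 0.7989 -0.1874  0.019 ]
red 261 [214  20  17  19] [ 0.45   -0.1621  0.019 ]
red 1147 [284 237  78  37] [ 0.5349 -0.3609  0.019 ]
```

```bash
python3 -m jog '[[-1.2,0.1,5,0,0,0],[-1.2,0.1,9,0,0,0],[-1.2,0.1,12,0,0,0],[-1.2,0.1,14,0,0,0],[-1.2,0.1,14.8,0,0,0],[-1.2,0.1,15,0,0,0],[-1.2,0.1,15,0,0,0]]'; python3 -m jog '[[0,0,0.15,0,0,0],[0,0,0.25,0,0,0],[0,0,0.25,0,0,0]]'
```

```text
time_s: 48.35
ee_pos: [0.5364, -0.3422, 0.2314]
eef_rot: [3.141, 0.001, 1.574]
force: [0.1, -0.3, -1.4]
grip_width: 0.0192
grip_force: 35.0
time_s: 48.65
ee_pos: [0.536, -0.3426, 0.2284]
eef_rot: [3.141, 0.0, 1.573]
force: [0.6, 0.0, -2.7]
grip_width: 0.0194
grip_force: 35.0
```

```bash
python3 -m jog '[[0,0,0.1,0,0,0],[0,0,0.2,0,0,0],[0,0,0.2,0,0,0]]'; python3 -m jog '[[0,0,0.05,0,0,0],[0,0,0.1,0,0,0],[0,0,0.1,0,0,0]]'
```

```text
time_s: 48.95
ee_pos: [0.536, -0.3427, 0.2263]
eef_rot: [3.141, 0.0, 1.573]
force: [-2.1, 0.3, 1.9]
grip_width: 0.0191
grip_force: 35.0
time_s: 49.25
ee_pos: [0.536, -0.3427, 0.2263]
eef_rot: [3.141, 0.0, 1.573]
force: [-6.6, 4.1, 11.2]
grip_width: 0.0196
grip_force: 35.0
```

```bash
python3 -m jog '[[0,0,0,0,0,0],[0,0,0,0,0,0]]' 42 35 >/dev/null; python3 -m jog '[[0,0,-4,0,0,0],[0,0,-8,0,0,0],[0,0,-12,0,0,0],[0,0,-15,0,0,0],[0,0,-15,0,0,0]]' >/dev/null; python3 seered.py .019;  python3 -m jog '[[40,-2.8,0,0,0,0],[40,-2.8,0,0,0,0],[40,-2.8,0,0,0,0],[40,-2.8,0,0,0,0],[40,-2.8,0,0,0,0],[40,-2.8,0,0,0,0],[40,-2.8,0,0,0,0],[40,-2.8,0,0,0,0]]' >/dev/null;  python3 -m jog '[[0,0,0,0,0,0],[0,0,0,0,0,0]]' >/dev/null; python3 stems.py; python3 go.py .565 .1255 .089 90
```

```text
grasp [ 0.5361 -0.3427  0.1993] rpy [179.7   0.2  90.1] F [ 0.  -0.2  0.9] w 0.0395 gf 0.0 t 50.0 q6 -0.63
red 274 [207   0  18  20] [ 0.4496 -0.161   0.019 ]
red 2270 [609   0  31 106] [ 0.8012 -0.191   0.019 ]
red 595 [298 198  46  46] [ 0.5372 -0.3404  0.019 ]
red 556 [305 259  45  42] [ 0.5437 -0.4001  0.019 ]
blk 803 [350 107  64  82] [0.5461 0.1305]
blk 716 [385 141  34  26] [0.5635 0.1249]
blk 142 [420 144  15  26] [0.5821 0.1218]
blk 3433 [317 189  65  63] [0.5263 0.076 ]
blk 558 [421 210  19  39] [0.5892 0.0691]
blk 1392 [335 259  77  41] [0.5451 0.027 ]
blk 149 [274 275  11  25] [0.4737 0.0199]
[353. 228.]
[404. 152.]
grasp [0.5073 0.0561 0.1935] rpy [-179.9    0.    90.1] F [ 1.   0.1 -0.6] w 0.0395 gf 0.0 t 51.0 q6 0.04
row [6.93, 5.81, 10.44, -0.002, 0.0, 0.003] n>=2.8 t 51.0
```

```bash
python3 -m jog '[[6.9,5.7,0,0,0,0],[6.9,5.7,0,0,0,0],[6.9,5.7,5,0,0,0],[6.9,5.7,8.5,0,0,0],[6.9,5.7,10,0,0,0],[6.9,5.7,10.4,0,0,0],[6.9,5.7,10.4,0,0,0]]' ; python3 -m jog '[[0,0,0,0,0,0],[0,0,0,0,0,0],[0,0,0,0,0,0],[0,0,0,0,0,0]]' 0 35; python3 -m jog '[[0,0,-4,0,0,0],[0,0,-8,0,0,0],[0,0,-11,0,0,0],[0,0,-11,0,0,0]]';python3 go.py .531 -.280 .2 90
```

```text
time_s: 51.75
ee_pos: [0.5646, 0.1247, 0.2718]
eef_rot: [3.141, -0.0, 1.572]
force: [0.2, 0.3, 0.2]
grip_width: 0.0399
grip_force: 0.0
time_s: 52.15
ee_pos: [0.5643, 0.1254, 0.2721]
eef_rot: [3.14, -0.0, 1.573]
force: [-2.3, -1.3, 6.3]
grip_width: 0.0195
grip_force: 35.0
time_s: 52.55
ee_pos: [0.5642, 0.1255, 0.3855]
eef_rot: [3.134, -0.001, 1.573]
force: [0.4, -0.0, -2.0]
grip_width: 0.0197
grip_force: 35.0
grasp [0.5642 0.1255 0.2051] rpy [ 1.796e+02 -1.000e-01  9.010e+01] F [ 0.4 -0.  -2. ] w 0.0197 gf 35.0 t 52.5 q6 0.15
row [-40.55, -3.41, 0.44, 0.007, -0.001, 0.002] n>=8.1 t 52.5
```

```bash
python3 -m jog '[[-41,-3.3,0,0,0,0],[-41,-3.3,0,0,0,0],[-41,-3.3,0,0,0,0],[-41,-3.3,0,0,0,0],[-41,-3.3,0,0,0,0],[-41,-3.3,0,0,0,0],[-41,-3.3,0,0,0,0],[-41,-3.3,0,0,0,0]]' >/dev/null;  python3 -m jog '[[0,0,0,0,0,0],[0,0,0,0,0,0]]' >/dev/null; python3 go.py .531 -.287 .05 90
```

```text
grasp [ 0.5325 -0.2741  0.1992] rpy [-1.799e+02 -1.000e-01  9.000e+01] F [-0.5  0.7 -1.7] w 0.0194 gf 35.0 t 53.5 q6 -0.54
row [-1.31, -0.13, 14.92, -0.002, -0.001, 0.0] n>=3.0 t 53.5
```

```bash
python3 -m jog '[[-1.3,-0.1,5,0,0,0],[-1.3,-0.1,9,0,0,0],[-1.3,-0.1,12,0,0,0],[-1.3,-0.1,14,0,0,0],[-1.3,-0.1,14.8,0,0,0],[-1.3,-0.1,15,0,0,0],[-1.3,-0.1,15,0,0,0]]'; python3 -m jog '[[0,0,0.15,0,0,0],[0,0,0.25,0,0,0],[0,0,0.25,0,0,0]]';python3 -m jog '[[0,0,0.1,0,0,0],[0,0,0.1,0,0,0]]'
```

```text
time_s: 54.25
ee_pos: [0.5322, -0.2859, 0.2317]
eef_rot: [3.141, 0.0, 1.573]
force: [0.3, -0.3, -0.4]
grip_width: 0.0193
grip_force: 35.0
time_s: 54.55
ee_pos: [0.5319, -0.2863, 0.2289]
eef_rot: [3.141, 0.0, 1.573]
force: [-0.2, -1.1, -1.0]
grip_width: 0.0192
grip_force: 35.0
time_s: 54.75
ee_pos: [0.5318, -0.2863, 0.2275]
eef_rot: [-3.142, 0.0, 1.573]
force: [0.4, -0.3, -1.0]
grip_width: 0.0191
grip_force: 35.0
```

```bash
python3 -m jog '[[0,0,0.1,0,0,0],[0,0,0.13,0,0,0],[0,0,0.13,0,0,0]]';  python3 -m jog '[[0,0,0,0,0,0],[0,0,0,0,0,0],[0,0,0,0,0,0]]' 42 35; python3 -m jog '[[0,0,-4,0,0,0],[0,0,-8,0,0,0],[0,0,-12,0,0,0],[0,0,-16,0,0,0],[0,0,-20,0,0,0],[0,0,-20,0,0,0]]' >/dev/null; python3 -m jog '[[-8,0,0,0,0,0],[-8,0,0,0,0,0],[-8,0,0,0,0,0],[-8,0,0,0,0,0]]' >/dev/null; python3 seered.py .019 fin; python3 - <<'E'
from m import *
c=cam('top','top9'); hsv=cv2.cvtColor(c['img'],cv2.COLOR_BGR2HSV)
for n,lo,hi,roi,z in(('post',(0,0,0),(180,255,60),(250,180,290,205),.1),('nest',(0,0,0),(180,255,60),(250,215,345,270),.05),('weight',(12,90,60),(32,255,255),(265,280,290,305),.046),('stemgreen',(0,0,0),(180,255,60),(420,224,500,276),.045)):
    for a,ce,s in blobs(c,lo,hi,roi,8)[0]: print(n,a,ce.round(1),onz(c,ce,z)[:2].round(4))
E
```

```text
time_s: 55.05
ee_pos: [0.5319, -0.2864, 0.2271]
eef_rot: [3.141, 0.0, 1.573]
force: [-3.9, 2.4, 9.3]
grip_width: 0.0193
grip_force: 35.0
time_s: 55.35
ee_pos: [0.5319, -0.2863, 0.2261]
eef_rot: [3.142, -0.0, 1.573]
force: [-0.0, -0.3, 0.9]
grip_width: 0.0383
grip_force: 0.0
grasp [ 0.532  -0.3666  0.2447] rpy [-1.799e+02 -1.000e-01  9.010e+01] F [-0.3  0.6 -0.6] w 0.0395 gf 0.0 t 56.4 q6 -0.66
red 2282 [587   0  53  92] [ 0.8166 -0.1966  0.019 ]
red 503 [302 117  43  45] [ 0.533  -0.2867  0.019 ]
red 455 [306 172  42  42] [ 0.5367 -0.3413  0.019 ]
red 469 [313 228  40  40] [ 0.5435 -0.4017  0.019 ]
post 62 [269.2 194.3] [0.6628 0.1265]
nest 15 [299.6 222.1] [0.6045 0.0562]
nest 362 [270.4 239.5] [0.5616 0.1285]
nest 362 [319.2 243. ] [0.551  0.0082]
nest 360 [293.8 252.7] [0.5278 0.0708]
weight 145 [276. 293.] [0.4299 0.1147]
stemgreen 37 [462.2 226.2] [ 0.589  -0.3505]
stemgreen 996 [486. 255.] [ 0.515  -0.4055]
stemgreen 9 [432.1 229. ] [ 0.5829 -0.2736]
stemgreen 59 [422.4 256.5] [ 0.5141 -0.2455]
stemgreen 166 [457.5 247.7] [ 0.5346 -0.3345]
stemgreen 186 [435.7 250.8] [ 0.5277 -0.2794]
stemgreen 15 [470.3 248.7] [ 0.5315 -0.3668]
```

```bash
python3 -c "
from station import ctrl
print(ctrl.hand_in())"
```

```text
the job is handed in; nothing more can be done
None
```

I handed the job in at about 56 s of the 210 s, and the hand-in call returned no verdict. All three carriers were scanned and stand in the green tray, the table is back at its loading detent, the brass weight has not moved, and the selector was last confirmed at white at 33 s; I did not re-measure the jar.

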